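# Refill the narrow-necked jar with cinnamon sticks

## Task

Put the two long cinnamon sticks from the wooden stand into the white jar, one after the other through its narrow neck, so that they lie wholly inside; then close the jar with its wooden lid, plug down and sitting flat on the rim. Leave the short stick in the stand, keep the jar upright, and leave everything else on the worktop where it is.

Things in the scene. Friction and masses are not known exactly. Their poses are not given: they have to be found in the camera images.
- stick_1: Long cinnamon stick: brown, round, 18 mm diameter, 100 mm long, 30 g. Origin: centre of its lower end face; z along the stick to the upper end; y level, parallel to the rail at the start. Starts leaning 30 deg from vertical in one of the stand's three places (any order), upper end over the rail, roughly to the robot's right; its upper 40 mm is free. Pull it out along its axis.
- stick_1_top (a point): Centre of the upper end face of stick_1.
- stick_2: The other long cinnamon stick, identical to stick_1 (18 mm diameter, 100 mm long, same frame), in another place of the stand.
- stick_2_top (a point): Centre of the upper end face of stick_2.
- short_stick: Short cinnamon stick, 18 mm diameter, 72 mm long, same kind of frame; leans in the remaining place of the stand and must stay there.
- stand: Wooden stand, fixed, 105 (x) by 190 mm (y); its front (-x) looks roughly to the robot's right. Origin on its underside, 8 mm in front of its centre. Round rail, 10 mm thick, along y at x = -4, z = 54 mm, with stubby pins 14.5 mm either side of each stick. Stick feet at x = 36, y = -62, 0, 62 mm between low guides, against a stop 30 mm high.
- jar: White stoneware jar, loose, 0.9 kg, upright: body 118 mm diameter up to 152 mm height, shoulder, narrow neck 46 mm outside, 36 mm inside diameter from 178 mm to the rim at 212 mm. Walls 5 mm, inner floor at 6 mm, rising to a cone 21 mm high at the centre (as in a bottle). Origin: centre of its underside, z up. A stick let go in the neck drops and topples aside.
- jar_mouth (a point): Centre of the jar's mouth, at rim height (212 mm above the jar's underside).
- lid: Turned wooden lid, 50 g, standing on its plug: plug 27 mm diameter, 12 mm high; flange 58 mm diameter, 12 to 21 mm high; knob 24 mm diameter, 23 to 46 mm high. Origin: centre of the plug's underside, z up. Closed, the flange rests on the jar's rim, plug in the neck, origin 200 mm above the jar's underside.
- honey_jar: Bystander: squat jar with a screw cap, 58x62x86 mm. Origin under its centre.
- spice: Bystander: spice jar with a dark cap, 41 mm diameter, 105 mm tall. Origin under its centre.
- pepper_mill: Bystander: wooden pepper mill, 58 mm diameter, 190 mm tall. Origin under its centre.
- salt_shaker: Bystander: salt shaker, 44 mm diameter, 90 mm tall. Origin under its centre.
- timer: Bystander: round kitchen timer, 67 mm diameter, 50 mm tall. Origin under its centre.
- teaspoon: Bystander: teaspoon lying flat, 132x26x9 mm, length along its x. Origin under its centre.
Mind the look-alikes: they are no part of the job. What is shaped like the lid but orange is not meant.

How it is judged:
On the way, in this order (a step that is already met when the one before it is completed fails the run):
1. one long stick has gone through the neck and lies wholly inside the jar (((horizontal distance between each of stick_1, stick_1_top and jar below 0.059 m and z of stick_1 in the frame of jar between 0 and 0.188 m and z of stick_1_top in the frame of jar between 0 and 0.188 m) or (horizontal distance between each of stick_2, stick_2_top and jar below 0.059 m and z of stick_2 in the frame of jar between 0 and 0.188 m and z of stick_2_top in the frame of jar between 0 and 0.188 m))), for 0.2 s.
2. both long sticks lie wholly inside the jar (horizontal distance between each of stick_1, stick_1_top, stick_2, stick_2_top and jar below 0.059 m and z of stick_1 in the frame of jar between 0 and 0.188 m and z of stick_1_top in the frame of jar between 0 and 0.188 m and z of stick_2 in the frame of jar between 0 and 0.188 m and z of stick_2_top in the frame of jar between 0 and 0.188 m), for 0.2 s.
At the end, for the whole second after the job is handed in: Both long sticks wholly inside the upright jar (every end below 188 mm above its underside); the lid closed on it and at rest: within 10 mm of the jar's axis, flange on the rim within 5 mm, within 0.1 rad of the jar's axis; jar on the worktop within 0.1 rad of upright (all of step 2 and horizontal distance between lid and jar below 0.01 m and z of lid in the frame of jar between 0.195 and 0.204 m and angle between the z axis of lid and the z axis of jar, either way round below 0.1 rad and angle between lid's own z axis and vertical below 0.15 rad and angle between jar's own z axis and vertical below 0.1 rad and height (world z) of jar below 0.01 m and linear speed of each of lid, jar below 0.02 m/s); the robot touches nothing.
It fails at once if the jar is tipped by more than 0.35 rad (angle between jar's own z axis and vertical above 0.35 rad).
It fails at once if the short stick leaves its place (moved more than 20 mm) (distance of short_stick from where it was at the start of the episode above 0.02 m).
It fails at once if a bystander (honey jar, spice jar, pepper mill, salt shaker, timer, teaspoon) is moved by more than 30 mm (distance of any of honey_jar, spice, pepper_mill, salt_shaker, timer, teaspoon from where it was at the start of the episode above 0.03 m).
It also fails if it takes over 72 s, if anything falls off the work surface, if the arm or the gripper's body presses on something with over 40 N, if the wrist force passes 120 N, or if a joint passes its speed limit or range.

## Robot

A 7-joint arm with a two-finger parallel gripper is mounted at the origin on a cart in front of the work surface, level with it; the furniture and walls round the work are solid. World frame = base frame: x ahead of the robot, y to its left, z up, the work surface at z = 0. Lengths are in m, angles in rad, forces in N, time in s.
With the tool pointing down it reaches from about 0.4 to 0.85 m from the base axis. Payload 10.4 kg.
Tool frame: the origin (TCP) lies on the centre line of the jaws, within the pads' length; the fingertips stand 11 mm ahead of it and the grasp point (between the pads) lies 8 mm behind it (manip.finger_overhang is the distance from the TCP to the fingertips, in m); z points along the fingers, y is the line along which they close (so a half turn about z gives the same grasp; the last joint's range is limited). The gripper opens to 85 mm and grips with 20 to 120 N. Pads are 22 mm wide; open, the fingers measure 114 mm over their backs; the gripper's body (76 mm by 85 mm) begins 54 mm behind the grasp point. The pads swing forward as they close: fully open they stand 13 mm farther back than shut.
Start: joints at [-1.14, 0.332, -0.065, 1.46, 0.022, 1.35, -0.088], TCP at [0.274, 0.562, 0.219] pointing down, gripper open.
Joint ranges: [-2.6, 2.6], [-0.5, 2.12], [-1.47, 1.34], [0.16, 2.42], [-1.27, 4.41], [0.06, 2.06], [-2.6, 2.6]. Speed limits (rad/s): [2.22, 2.22, 2.79, 2.79, 3.14, 3.14, 3.14].

## Interface

Orientations are given as a unit quaternion [x, y, z, w].
In Python, from workcell import manip, imaging, workorder gives the robot as it stands.
- The arm moves only by the tool jog_arm, never from a script. Its argument "deltas" is a list of rows, each an object with "gripper": the opening, from 0 (shut) to 1 (fully open); "offset": the shift along the tool's x, y, z in m, a list of three; "rotation": the turn, a rotation vector about the tool's x, y, z in degrees, a list of three. In form: [{"gripper": gripper, "offset": [tx, ty, tz], "rotation": [ax, ay, az]}, ...]. A call has 1 to 20 rows; each row shifts and turns the commanded pose from where the row before left it, along the tool's axes as they then stand; what a row does not reach is not made up. A row lasts 1/10 s, in which the tool goes at most 50 mm and 8.59 degrees, less where a joint would pass 70% of its speed; a pose out of reach is approached as far as the arm can. A call with a gripper value outside its range is refused whole. The fingers move at their own pace and stop on an object; "newtons" is the grip in N (left out, the last holds). Time passes only in rows, so rows that do not move let the fingers close. It gives the time, the measured TCP pose, the force, the opening and the grip force at its end, in the units of the state.
- manip.get_obs(): the state, without advancing time (a new reading comes with each control period).
- imaging.camera(name): name is "side" or "top" or "wrist"; returns the picture (420x560x3 uint8, blue, green, red); there is no depth.
- imaging.camera_model(name): a dict with "camera_matrix" (3x3 intrinsics, pixels), "world_to_cam" (4x4, takes a point from world to camera coordinates); the wrist camera has in their place "hand_eye" (4x4, takes a point from camera to tool coordinates, whose origin is the TCP and whose axes are the flange's). Camera axes: x right, y up, looking along -z (the intrinsics and any distortion apply to the point x, -y, -z); pixel columns grow to the right and rows downward; lengths in m; the calibration is good to about 2 mm. A picture is of the moment at which its call begins: read the wrist's pose just before it. camera_model takes no time and is no camera call.
- workorder.hand_in(): hands the job in; it is judged then, once.
The state is a dict: "clock": time; "joint_pos": joint angles; "joint_velocities": joint speeds; "tau": joint torques, N m; "position": TCP position; "ee_rot": TCP orientation; "ft_force": force on the tool from outside, world axes, zero at the start; "torque": the same for the moment, N m; "grip_width": opening from 0.0 (shut) to 1.0 (fully open); "grasp_force": force on a finger pad.
Only numpy, scipy, OpenCV 4.12 (cv2) and the standard library are available. Lean on these libraries where they do the work, as an engineer would, in place of code of your own. Each camera call takes 0.05 s, during which the arm holds its last target. There are 200 camera calls.

## Working session

There is one attempt and no reset: what is moved stays moved. The work goes in short steps, Python scripts to look and compute and a tool call to move; the robot and the scene stay as the last step left them, time stands still between calls to the robot, and variables do not carry over. Pictures are saved under pics/ and viewed, at most 10 in all, crops included, and the job is handed in when it is done.

Besides the shell and the picture viewer there is one more tool, called in YAML: its name, and indented under it one key for each argument. jog_arm: Moves the arm, as the interface text tells. Its arguments: {"type":"object","properties":{"deltas":{"type":"array","items":{"type":"object","properties":{"gripper":{"type":"number"},"offset":{"type":"array","items":{"type":"number"}},"rotation":{"type":"array","items":{"type":"number"}}}}},"newtons":{"type":"number"}},"required":["deltas"]}

```bash
ls; mkdir -p pics; cat > h.py <<'E'
import numpy as np, cv2
from workcell import manip, imaging, workorder
from scipy.spatial.transform import Rotation as R
def cam(n):
    m=imaging.camera_model(n); o=manip.get_obs(); im=imaging.camera(n)
    return im,m,o
def w2c(m,o):
    if 'world_to_cam' in m: return np.array(m['world_to_cam'])
    T=np.eye(4);T[:3,:3]=R.from_quat(o['ee_rot']).as_matrix();T[:3,3]=o['position']
    return np.linalg.inv(T@np.array(m['hand_eye']))
def proj(m,o,P):
    W=w2c(m,o);P=np.atleast_2d(P);c=P@W[:3,:3].T+W[:3,3]
    c=c*[1,-1,-1];u=c@np.array(m['camera_matrix']).T;return u[:,:2]/u[:,2:]
def ray(m,o,uv):
    W=w2c(m,o);d=np.linalg.inv(np.array(m['camera_matrix']))@[uv[0],uv[1],1];d=d*[1,-1,-1]
    Rm=W[:3,:3].T;return -Rm@W[:3,3],Rm@d
def onz(m,o,uv,z):
    c,d=ray(m,o,uv);return c+d*(z-c[2])/d[2]
E
python3 - <<'E'
from h import *
o=manip.get_obs();print(o, manip.finger_overhang)
for n in('side','top','wrist'):
    im,m,o=cam(n);cv2.imwrite(f'pics/{n}0.png',im);print(n,{k:np.round(v,4).tolist() if not isinstance(v,str) else v for k,v in m.items()})
E
```

```text
pics
{'clock': 0.0, 'joint_pos': array([-1.13960917,  0.33286844, -0.06467905,  1.46096549,  0.02157264,
        1.34992005, -0.08850142]), 'joint_velocities': array([ 0.00204549, -0.0006887 ,  0.00103776,  0.0001007 ,  0.00023379,
        0.00041494,  0.00029476]), 'tau': array([-2.59841509e-04, -6.25430202e+01,  4.87683574e-02, -3.91621470e+01,
        1.59932161e-02,  9.65227227e-03,  1.07726538e-05]), 'position': array([0.27381163, 0.56137011, 0.2177065 ]), 'ee_rot': array([ 2.24954548e-01,  9.74368982e-01, -7.20019242e-04, -1.40441619e-04]), 'ft_force': array([ 0.1158206 ,  0.9295522 , -0.26516684]), 'torque': array([ 0.00151666, -0.02281085,  0.03104137]), 'grasp_force': 0.0, 'grip_width': 0.9957843127411501} 0.011
side {'camera_matrix': [[451.8618, 0.0, 288.5386], [0.0, 451.8618, 210.4411], [0.0, 0.0, 1.0]], 'world_to_cam': [[-0.9976, -0.0671, -0.0141, 0.4861], [0.016, -0.4277, 0.9038, -0.1207], [-0.0666, 0.9014, 0.4278, -1.5962], [0.0, 0.0, 0.0, 1.0]]}
top {'camera_matrix': [[505.1642, 0.0, 265.8375], [0.0, 505.1642, 202.7894], [0.0, 0.0, 1.0]], 'world_to_cam': [[-0.0188, -0.9997, 0.0178, 0.0105], [0.9968, -0.0174, 0.0777, -0.486], [-0.0774, 0.0192, 0.9968, -1.7635], [0.0, 0.0, 0.0, 1.0]]}
wrist {'camera_matrix': [[377.7163, 0.0, 280.0965], [0.0, 377.7163, 211.0097], [0.0, 0.0, 1.0]], 'hand_eye': [[-0.0005, 0.9635, 0.2676, 0.0675], [1.0, 0.0005, -0.0001, -0.0002], [-0.0002, 0.2676, -0.9635, -0.1556], [0.0, 0.0, 0.0, 1.0]]}
```

View pics/top0.png

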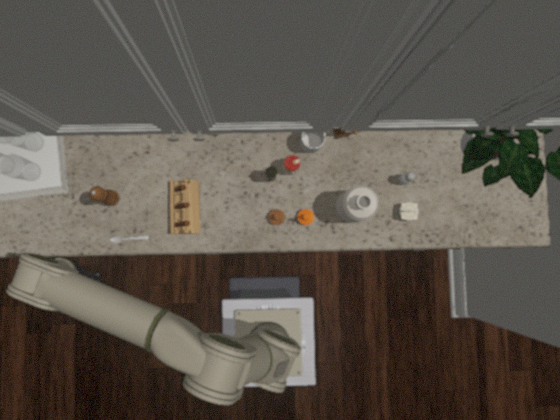

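View pics/side0.png

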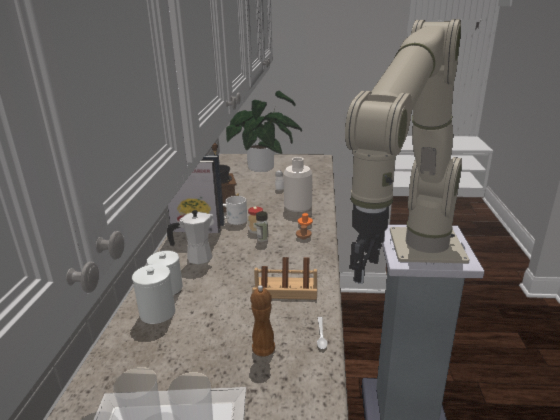

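```bash
python3 - <<'E'
from h import *
im=cv2.imread('pics/top0.png');m=imaging.camera_model('top');s=cv2.imread('pics/side0.png');ms=imaging.camera_model('side')
c=cv2.resize(im[160:245,80:420],None,fx=2.35,fy=2.35,interpolation=cv2.INTER_CUBIC)
d=cv2.resize(s[140:300,240:350],None,fx=2.2,fy=2.2,interpolation=cv2.INTER_CUBIC)
out=np.zeros((210+360,800,3),np.uint8);out[:c.shape[0],:c.shape[1]]=c;out[205:205+d.shape[0],:d.shape[1]]=d
e=cv2.resize(im[170:245,160:210],None,fx=4.7,fy=4.7,interpolation=cv2.INTER_CUBIC);out[205:205+e.shape[0],260:260+e.shape[1]]=e
e=cv2.resize(im[185:235,335:385],None,fx=5,fy=5,interpolation=cv2.INTER_CUBIC);out[205:205+e.shape[0],520:520+e.shape[1]]=e
cv2.imwrite('pics/c1.png',out)
for n,uv,z in [('rim',(363,201),.212),('lid',(276,216),.04),('orange',(305,216),.04),('standTL',(170,181),.03),('standBR',(199,234),.03),('st',(184,207),.03)]: print(n,onz(m,None,uv,z).round(3))
E
```

```text
rim [ 0.471 -0.301  0.212]
lid [ 0.438 -0.032  0.04 ]
orange [ 0.436 -0.134  0.04 ]
standTL [0.568 0.336 0.03 ]
standBR [0.38  0.237 0.03 ]
st [0.475 0.288 0.03 ]
```

View pics/c1.png

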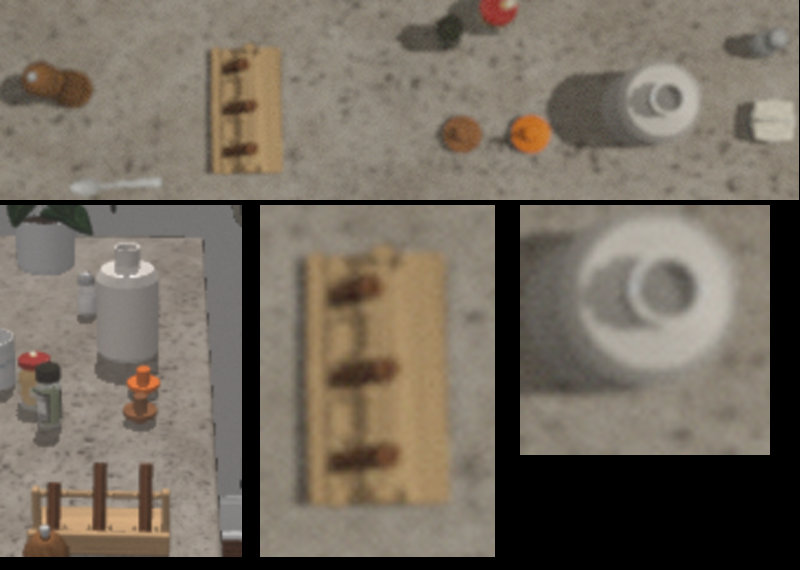

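Top view: stand around (184,207), jar at (360,203), brown lid at (276,216), orange look-alike at (305,216). In the side view the short stick is the far one, (264,277), and the two long ones are the middle and near-robot sticks at (285,272) and (306,270). The crop confirms that the brown one is the wooden lid. Next I go above the stand for a close look.

jog_arm:
  deltas:
    - {"gripper": 1, "offset": [-0.036, -0.016, -0.01]}
    - {"offset": [-0.036, -0.016, -0.01]}
    - {"offset": [-0.036, -0.016, -0.01]}
    - {"offset": [-0.036, -0.016, -0.01]}
    - {"offset": [-0.036, -0.016, -0.01]}
    - {"offset": [-0.036, -0.016, -0.01]}
    - {"offset": [-0.036, -0.016, -0.01]}
    - {"offset": [-0.036, -0.016, -0.01]}
    - {"rotation": [0, 0, 8]}
    - {"rotation": [0, 0, 8]}
    - {"rotation": [0, 0, 8]}
    - {"rotation": [0, 0, 8]}
    - {"rotation": [0, 0, 8]}
    - {"rotation": [0, 0, 8]}
    - {"rotation": [0, 0, 8]}
    - {"rotation": [0, 0, 8]}
    - {}
    - {}

```text
schema error: expected keys gripper, offset, rotation
```

jog_arm:
  deltas:
    - {"gripper": 1, "offset": [-0.036, -0.016, -0.01], "rotation": [0, 0, 0]}
    - {"gripper": 1, "offset": [-0.036, -0.016, -0.01], "rotation": [0, 0, 0]}
    - {"gripper": 1, "offset": [-0.036, -0.016, -0.01], "rotation": [0, 0, 0]}
    - {"gripper": 1, "offset": [-0.036, -0.016, -0.01], "rotation": [0, 0, 0]}
    - {"gripper": 1, "offset": [-0.036, -0.016, -0.01], "rotation": [0, 0, 0]}
    - {"gripper": 1, "offset": [-0.036, -0.016, -0.01], "rotation": [0, 0, 0]}
    - {"gripper": 1, "offset": [-0.036, -0.016, -0.01], "rotation": [0, 0, 0]}
    - {"gripper": 1, "offset": [-0.036, -0.016, -0.01], "rotation": [0, 0, 0]}
    - {"gripper": 1, "offset": [0, 0, 0], "rotation": [0, 0, 8]}
    - {"gripper": 1, "offset": [0, 0, 0], "rotation": [0, 0, 8]}
    - {"gripper": 1, "offset": [0, 0, 0], "rotation": [0, 0, 8]}
    - {"gripper": 1, "offset": [0, 0, 0], "rotation": [0, 0, 8]}
    - {"gripper": 1, "offset": [0, 0, 0], "rotation": [0, 0, 8]}
    - {"gripper": 1, "offset": [0, 0, 0], "rotation": [0, 0, 8]}
    - {"gripper": 1, "offset": [0, 0, 0], "rotation": [0, 0, 8]}
    - {"gripper": 1, "offset": [0, 0, 0], "rotation": [0, 0, 8]}
    - {"gripper": 1, "offset": [0, 0, 0], "rotation": [0, 0, 0]}
    - {"gripper": 1, "offset": [0, 0, 0], "rotation": [0, 0, 0]}

```text
clock: 1.95
position: [0.4766, 0.3205, 0.2984]
ee_rot: [0.706, 0.709, -0.0, -0.0]
ft_force: [-0.2, -0.3, -0.3]
grip_width: 1.0
grasp_force: 0.0
```

```bash
python3 - <<'E'
from h import *
im,m,o=cam('wrist');cv2.imwrite('pics/w1.png',im);np.save('w1.npy',np.r_[o['position'],o['ee_rot']])
print(o['clock'],o['position'],R.from_quat(o['ee_rot']).as_matrix().round(3),o['joint_pos'].round(2))
E
```

```text
1.95 [0.47660287 0.32046481 0.29835032] [[-0.004  1.    -0.   ]
 [ 1.     0.004 -0.   ]
 [-0.    -0.    -1.   ]] [-0.86  0.19  0.22  1.48 -0.04  1.48 -0.64]
```

View pics/w1.png

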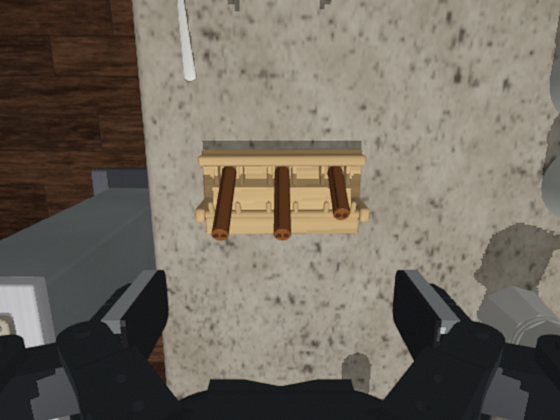

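The wrist view shows the two long sticks with upper ends at (221,234) and (283,234), and the short one at (342,213).

```bash
python3 - <<'E'
from h import *
im=cv2.imread('pics/w1.png');m=imaging.camera_model('wrist');p=np.load('w1.npy');o=dict(position=p[:3],ee_rot=p[3:])
hsv=cv2.cvtColor(im,cv2.COLOR_BGR2HSV)
k=((hsv[...,2]<135)&(hsv[...,1]>140)).astype(np.uint8);k[:150]=0;k[245:]=0;k[:,:195]=0;k[:,370:]=0
k=cv2.morphologyEx(k,cv2.MORPH_OPEN,np.ones((5,5)))
n,l,st,c=cv2.connectedComponentsWithStats(k)
for i in range(1,n):
    if st[i,4]>200:
        b=st[i,1]+st[i,3]; ys,xs=np.where(l==i); w=(xs[ys>b-14]);cx=(w.min()+w.max())/2
        print(st[i],c[i].round(1),'endcx',cx,'bottom',b)
T=[onz(m,o,(221,232),.0993),onz(m,o,(283,232),.0993),onz(m,o,(342,212),.075)]
print(np.round(T,4),np.linalg.norm(T[1]-T[0]))
for a in [(200,152),(364,152)]: print(onz(m,o,a,.03).round(4))
E
```

```text
[213 167  23  65 955] [224.6 199.6] endcx 221.0 bottom 232
[274 167  16  64 937] [281.6 199.4] endcx 281.5 bottom 231
[328 167  20  45 647] [337.2 188.6] endcx 339.5 bottom 212
[[0.4185 0.2678 0.0993]
 [0.4798 0.268  0.0993]
 [0.5414 0.282  0.075 ]] 0.061352758398171066
[0.3873 0.3384 0.03  ]
[0.5704 0.339  0.03  ]
```

jog_arm:
  deltas:
    - {"gripper": 0.5, "offset": [-0.0167, -0.0117, 0.029], "rotation": [0, 0, 0]}
    - {"gripper": 0.5, "offset": [-0.0167, -0.0117, 0.029], "rotation": [0, 0, 0]}
    - {"gripper": 0.5, "offset": [-0.0167, -0.0117, 0.029], "rotation": [0, 0, 0]}
    - {"gripper": 0.5, "offset": [-0.0167, -0.0117, 0.029], "rotation": [0, 0, 0]}
    - {"gripper": 0.5, "offset": [-0.0167, -0.0117, 0.029], "rotation": [0, 0, 0]}
    - {"gripper": 0.5, "offset": [0, 0, 0], "rotation": [0, 7.5, 0]}
    - {"gripper": 0.5, "offset": [0, 0, 0], "rotation": [0, 7.5, 0]}
    - {"gripper": 0.5, "offset": [0, 0, 0], "rotation": [0, 7.5, 0]}
    - {"gripper": 0.5, "offset": [0, 0, 0], "rotation": [0, 7.5, 0]}
    - {"gripper": 0.5, "offset": [0, 0, 0], "rotation": [0, 0, 0]}
    - {"gripper": 0.5, "offset": [0, 0, 0], "rotation": [0, 0, 0]}

```text
clock: 3.1
position: [0.4182, 0.2364, 0.1533]
ee_rot: [0.683, 0.683, 0.182, -0.182]
ft_force: [0.1, 0.4, -0.1]
grip_width: 0.497
grasp_force: 0.0
```

```bash
cat > tgt.py <<'E'
import sys
from h import *
o=manip.get_obs();M=R.from_quat(o['ee_rot']).as_matrix();t=np.array([float(a) for a in sys.argv[1:4]])
print(o['clock'],o['position'].round(4),'toolz',M[:,2].round(3),'tooly',M[:,1].round(3),'j',o['joint_pos'].round(2),'w',o['grip_width'],'F',o['ft_force'].round(1));print('offset',(M.T@(t-o['position'])).round(4))
E
python3 tgt.py .418 .277 .0837
python3 - <<'E'
from h import *
im,m,o=cam('wrist');cv2.imwrite('pics/w2.png',im)
print(proj(m,o,[[.418,.268,.0993],[.418,.318,.0127],[.479,.268,.0993]]).round())
E
```

```text
3.1 [0.4182 0.2364 0.1533] toolz [ 0.     0.498 -0.867] tooly [ 1. -0.  0.] j [-0.65 -0.03  0.4   2.12 -0.6   1.    0.07] w 0.4972619937912515 F [ 0.1  0.4 -0.1]
offset [ 0.0005 -0.0003  0.0806]
[[279. 221.]
 [280. 187.]
 [380. 221.]]
```

View pics/w2.png

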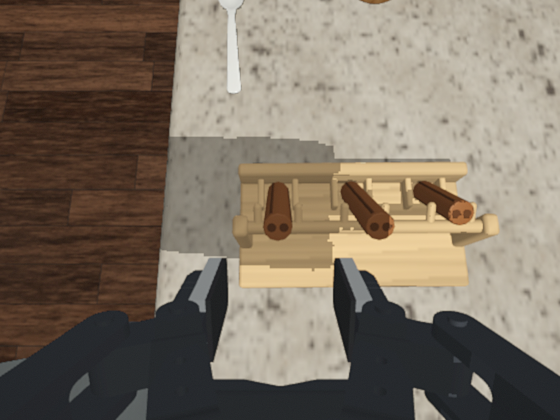

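The close view shows the near stick's end at (277,226), predicted (279,221), so it needs about a 3 mm correction. The fingers straddle it.

jog_arm:
  newtons: 40
  deltas:
    - {"gripper": 0.5, "offset": [-0.002, -0.001, 0.02], "rotation": [0, 0, 0]}
    - {"gripper": 0.5, "offset": [0, 0, 0.02], "rotation": [0, 0, 0]}
    - {"gripper": 0.5, "offset": [0, 0, 0.02], "rotation": [0, 0, 0]}
    - {"gripper": 0.5, "offset": [0, 0, 0.02], "rotation": [0, 0, 0]}
    - {"gripper": 0.5, "offset": [0, 0, 0], "rotation": [0, 0, 0]}
    - {"gripper": 0, "offset": [0, 0, 0], "rotation": [0, 0, 0]}
    - {"gripper": 0, "offset": [0, 0, 0], "rotation": [0, 0, 0]}
    - {"gripper": 0, "offset": [0, 0, 0], "rotation": [0, 0, 0]}
    - {"gripper": 0, "offset": [0, 0, 0], "rotation": [0, 0, 0]}
    - {"gripper": 0, "offset": [0, 0, 0], "rotation": [0, 0, 0]}
    - {"gripper": 0, "offset": [0, 0, 0], "rotation": [0, 0, 0]}
    - {"gripper": 0, "offset": [0, 0, 0], "rotation": [0, 0, 0]}

```text
clock: 4.35
position: [0.4177, 0.2752, 0.0837]
ee_rot: [0.683, 0.683, 0.184, -0.183]
ft_force: [0.8, -0.7, 4.0]
grip_width: 0.173
grasp_force: 39.4
```

jog_arm:
  deltas:
    - {"gripper": 0, "offset": [0, 0, -0.01], "rotation": [0, 0, 0]}
    - {"gripper": 0, "offset": [0, 0, -0.02], "rotation": [0, 0, 0]}
    - {"gripper": 0, "offset": [0, 0, -0.02], "rotation": [0, 0, 0]}
    - {"gripper": 0, "offset": [0, 0, -0.025], "rotation": [0, 0, 0]}
    - {"gripper": 0, "offset": [0, 0, -0.025], "rotation": [0, 0, 0]}
    - {"gripper": 0, "offset": [0, 0, -0.025], "rotation": [0, 0, 0]}
    - {"gripper": 0, "offset": [0, 0, -0.025], "rotation": [0, 0, 0]}
    - {"gripper": 0, "offset": [0, 0, -0.025], "rotation": [0, 0, 0]}
    - {"gripper": 0, "offset": [0, 0, -0.025], "rotation": [0, 0, 0]}
    - {"gripper": 0, "offset": [0, 0, -0.025], "rotation": [0, 0, 0]}
    - {"gripper": 0, "offset": [0, 0, -0.025], "rotation": [0, 0, 0]}
    - {"gripper": 0, "offset": [0, 0, 0], "rotation": [0, -6, 0]}
    - {"gripper": 0, "offset": [0, 0, 0], "rotation": [0, -6, 0]}
    - {"gripper": 0, "offset": [0, 0, 0], "rotation": [0, -6, 0]}
    - {"gripper": 0, "offset": [0, 0, 0], "rotation": [0, -6, 0]}
    - {"gripper": 0, "offset": [0, 0, 0], "rotation": [0, -6, 0]}
    - {"gripper": 0, "offset": [0, 0, 0], "rotation": [0, 0, 0]}

```text
clock: 6.05
position: [0.4164, 0.1522, 0.2997]
ee_rot: [0.706, 0.709, -0.001, 0.001]
ft_force: [0.4, 0.2, -1.2]
grip_width: 0.174
grasp_force: 39.1
```

```bash
python3 tgt.py .471 -.27 .36
python3 - <<'E'
from h import *
im,m,o=cam('wrist');s,ms,_=cam('side')
out=np.zeros((420,800,3),np.uint8);out[:,:400]=im[:,80:480];e=cv2.resize(s[180:320,230:363],(400,420));out[:,400:]=e
cv2.imwrite('pics/w3.png',out)
E
```

```text
6.05 [0.4164 0.1522 0.2997] toolz [-0.    -0.004 -1.   ] tooly [ 1.     0.004 -0.   ] j [-0.65 -0.12  0.18  1.78  0.02  1.48 -0.47] w 0.1739742542407013 F [ 0.4  0.2 -1.2]
offset [-0.4227  0.0527 -0.0587]
```

View pics/w3.png

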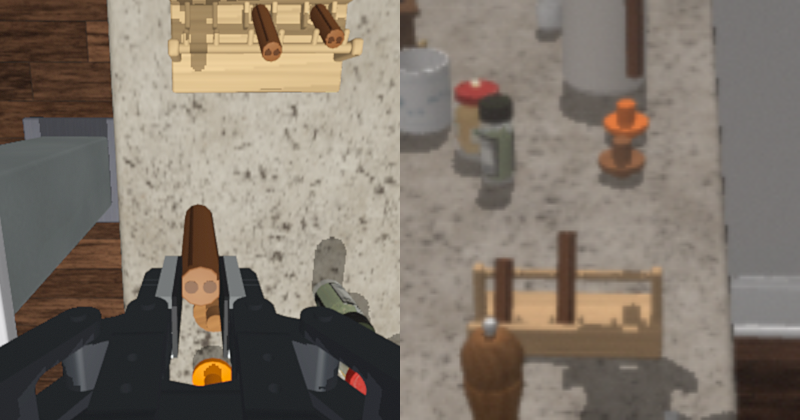

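Stick is held; the stand still has the middle long stick and the short one. Moving past the jar so the wrist camera sees the mouth unobstructed.

jog_arm:
  deltas:
    - {"gripper": 0, "offset": [0, 0.002, -0.03], "rotation": [0, 0, 0]}
    - {"gripper": 0, "offset": [-0.02, 0.002, -0.03], "rotation": [0, 0, 0]}
    - {"gripper": 0, "offset": [-0.032, 0.0034, 0], "rotation": [0, 0, 0]}
    - {"gripper": 0, "offset": [-0.032, 0.0034, 0], "rotation": [0, 0, 0]}
    - {"gripper": 0, "offset": [-0.032, 0.0034, 0], "rotation": [0, 0, 0]}
    - {"gripper": 0, "offset": [-0.032, 0.0034, 0], "rotation": [0, 0, 0]}
    - {"gripper": 0, "offset": [-0.032, 0.0034, 0], "rotation": [0, 0, 0]}
    - {"gripper": 0, "offset": [-0.032, 0.0034, 0], "rotation": [0, 0, 0]}
    - {"gripper": 0, "offset": [-0.032, 0.0034, 0], "rotation": [0, 0, 0]}
    - {"gripper": 0, "offset": [-0.032, 0.0034, 0], "rotation": [0, 0, 0]}
    - {"gripper": 0, "offset": [-0.032, 0.0034, 0], "rotation": [0, 0, 0]}
    - {"gripper": 0, "offset": [-0.032, 0.0034, 0], "rotation": [0, 0, 0]}
    - {"gripper": 0, "offset": [-0.032, 0.0034, 0], "rotation": [0, 0, 0]}
    - {"gripper": 0, "offset": [-0.032, 0.0034, 0], "rotation": [0, 0, 0]}
    - {"gripper": 0, "offset": [-0.032, 0.0034, 0], "rotation": [0, 0, 0]}
    - {"gripper": 0, "offset": [-0.032, 0.0034, 0], "rotation": [0, 0, 0]}
    - {"gripper": 0, "offset": [-0.032, 0.0034, 0], "rotation": [0, 0, 0]}
    - {"gripper": 0, "offset": [-0.01, 0, 0], "rotation": [0, 0, 0]}
    - {"gripper": 0, "offset": [0, 0, 0], "rotation": [0, 0, 0]}
    - {"gripper": 0, "offset": [0, 0, 0], "rotation": [0, 0, 0]}

```text
clock: 8.15
position: [0.4717, -0.3596, 0.3599]
ee_rot: [0.707, 0.707, 0.001, -0.0]
ft_force: [-1.1, 1.0, -0.6]
grip_width: 0.171
grasp_force: 39.2
```

```bash
python3 tgt.py .471 -.301 .36
python3 - <<'E'
from h import *
im,m,o=cam('wrist');cv2.imwrite('pics/w4.png',im);np.save('w4.npy',np.r_[o['position'],o['ee_rot']])
print(proj(m,o,[.471,-.301,.212]))
E
```

```text
8.15 [ 0.4717 -0.3596  0.3599] toolz [ 0.001  0.001 -1.   ] tooly [ 1.    -0.001  0.001] j [-0.07  0.28  0.84  1.34 -0.21  1.62  0.74] w 0.17097311385852612 F [-1.1  1.  -0.6]
offset [ 0.0586 -0.0007 -0.0001]
[[278.82864562 118.13887301]]
```

View pics/w4.png

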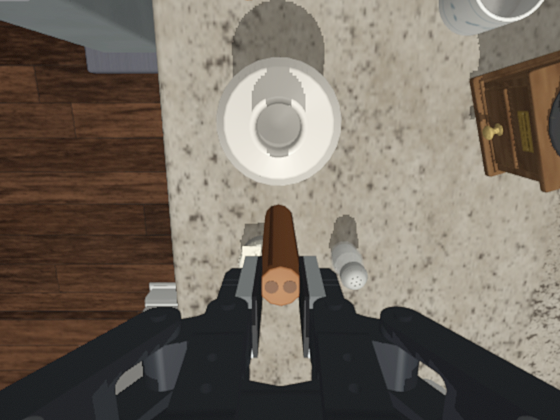

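```bash
python3 - <<'E'
from h import *
im=cv2.imread('pics/w4.png');m=imaging.camera_model('wrist');p=np.load('w4.npy');o=dict(position=p[:3],ee_rot=p[3:])
g=cv2.cvtColor(im,cv2.COLOR_BGR2GRAY)
print('row127',g[127,240:320:2]);print('col279',g[90:170:2,279])
k=(g[60:190,210:345]>225).astype(np.uint8)
P=onz(m,o,(279.5,126.5),.212);print('mouth',P)
M=R.from_quat(o['ee_rot']).as_matrix();q=np.array(p[:3])
for uv,tz in [((281,287),-.018),((279,212),.082)]:
    X=onz(m,o,uv,q[2]-tz); print('stick in tool',(M.T@(X-q)).round(4))
E
```

```text
row127 [224 224 224 224 224 231 228 201 140 154 153 153 153 153 153 152 153 155
 158 159 160 160 161 161 162 163 164 164 166 167 136 178 220 232 230 230
 230 230 230 230]
col279 [170 171 171 176 170 154 128 165 170 170 170 170 170 171 170 170 166 164
 160 158 155 154 155 155 154 156 155 166 163 136 150 167 177 163 242 247
 246 246 245 245]
mouth [ 0.47151146 -0.30737969  0.212     ]
stick in tool [-0.0024  0.0003 -0.018 ]
stick in tool [ 0.0008 -0.0006  0.082 ]
```

jog_arm:
  deltas:
    - {"gripper": 0, "offset": [0.018, -0.001, 0], "rotation": [0, 0, 0]}
    - {"gripper": 0, "offset": [0.018, 0, 0], "rotation": [0, 0, 0]}
    - {"gripper": 0, "offset": [0.0176, 0, 0], "rotation": [0, 0, 0]}
    - {"gripper": 0, "offset": [0, 0, 0.02], "rotation": [0, 0, 0]}
    - {"gripper": 0, "offset": [0, 0, 0.02], "rotation": [0, 0, 0]}
    - {"gripper": 0, "offset": [0, 0, 0.015], "rotation": [0, 0, 0]}
    - {"gripper": 0, "offset": [0, 0, 0.01], "rotation": [0, 0, 0]}
    - {"gripper": 0, "offset": [0, 0, 0.01], "rotation": [0, 0, 0]}
    - {"gripper": 0, "offset": [0, 0, 0], "rotation": [0, 0, 0]}
    - {"gripper": 0, "offset": [0, 0, 0], "rotation": [0, 0, 0]}

```text
clock: 9.2
position: [0.4714, -0.3061, 0.2852]
ee_rot: [0.707, 0.707, 0.0, 0.0]
ft_force: [0.3, -0.1, -0.6]
grip_width: 0.175
grasp_force: 39.2
```

```bash
python3 - <<'E'
from h import *
im,m,o=cam('wrist');s,ms,_=cam('side');print(o['position'],o['ft_force'])
out=np.zeros((420,800,3),np.uint8);out[:,:400]=im[:,80:480];e=cv2.resize(s[110:223,250:357],(400,420));out[:,400:]=e
cv2.imwrite('pics/w5.png',out)
E
```

```text
[ 0.47138707 -0.30608785  0.28515212] [ 0.27671048 -0.10986905 -0.63580276]
```

View pics/w5.png

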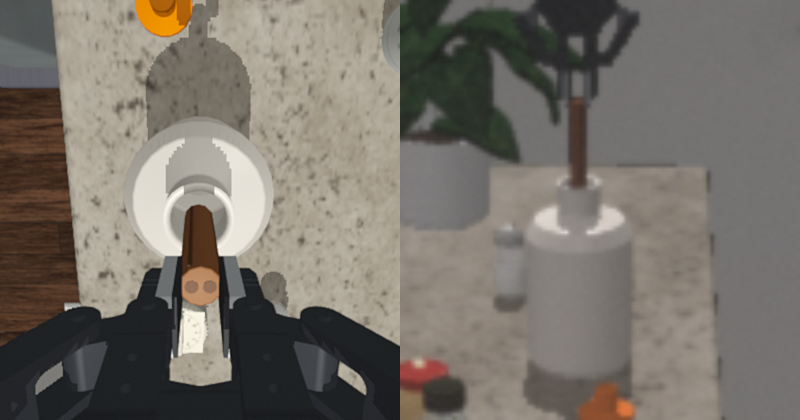

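The stick's end is inside the mouth and centred in both views. Lower and release.

jog_arm:
  deltas:
    - {"gripper": 0, "offset": [0, 0, 0.01], "rotation": [0, 0, 0]}
    - {"gripper": 0, "offset": [0, 0, 0.015], "rotation": [0, 0, 0]}
    - {"gripper": 0, "offset": [0, 0, 0.015], "rotation": [0, 0, 0]}
    - {"gripper": 0, "offset": [0, 0, 0.012], "rotation": [0, 0, 0]}
    - {"gripper": 0, "offset": [0, 0, 0], "rotation": [0, 0, 0]}
    - {"gripper": 0.5, "offset": [0, 0, 0], "rotation": [0, 0, 0]}
    - {"gripper": 0.5, "offset": [0, 0, 0], "rotation": [0, 0, 0]}
    - {"gripper": 0.5, "offset": [0, 0, 0], "rotation": [0, 0, 0]}
    - {"gripper": 0.5, "offset": [0, 0, 0], "rotation": [0, 0, 0]}
    - {"gripper": 0.5, "offset": [0, 0, 0], "rotation": [0, 0, 0]}
    - {"gripper": 0.5, "offset": [0, 0, 0], "rotation": [0, 0, 0]}
    - {"gripper": 0.5, "offset": [0, 0, -0.02], "rotation": [0, 0, 0]}
    - {"gripper": 0.5, "offset": [0, 0, -0.03], "rotation": [0, 0, 0]}
    - {"gripper": 0.5, "offset": [0, 0, -0.03], "rotation": [0, 0, 0]}
    - {"gripper": 0.5, "offset": [-0.03, 0, -0.02], "rotation": [0, 0, 0]}
    - {"gripper": 0.5, "offset": [-0.03, 0, 0], "rotation": [0, 0, 0]}
    - {"gripper": 0.5, "offset": [0, 0, 0], "rotation": [0, 0, 0]}
    - {"gripper": 0.5, "offset": [0, 0, 0], "rotation": [0, 0, 0]}

```text
clock: 11.1
position: [0.4709, -0.3666, 0.3324]
ee_rot: [0.708, 0.707, -0.0, -0.0]
ft_force: [-0.5, 0.6, -0.6]
grip_width: 0.503
grasp_force: 0.0
```

```bash
python3 - <<'E'
from h import *
im,m,o=cam('wrist');s,ms,_=cam('side');print(o['position'],o['ft_force'])
out=np.zeros((420,800,3),np.uint8);out[:,:400]=im[:,80:480];e=cv2.resize(s[110:223,250:357],(400,420));out[:,400:]=e
cv2.imwrite('pics/w6.png',out)
E
python3 tgt.py .479 .231 .32
```

```text
[ 0.47090648 -0.36657877  0.3323749 ] [-0.47215029  0.55071681 -0.58068122]
11.2 [ 0.4715 -0.3652  0.3324] toolz [-0.     0.001 -1.   ] tooly [ 1.     0.001 -0.   ] j [-0.07  0.29  0.85  1.38 -0.22  1.56  0.76] w 0.5004967894003457 F [ 0.5  0.  -0.6]
offset [0.5962 0.008  0.0129]
```

View pics/w6.png

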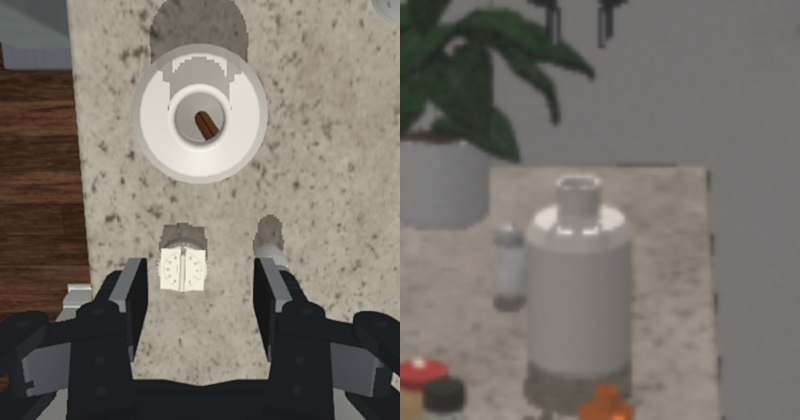

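First stick lies toppled inside the jar; the jar stands upright in place. Back for the middle stick.

jog_arm:
  deltas:
    - {"gripper": 0.5, "offset": [0.02, 0, 0], "rotation": [0, 0, 0]}
    - {"gripper": 0.5, "offset": [0.038, 0.0005, 0], "rotation": [0, 0, 0]}
    - {"gripper": 0.5, "offset": [0.038, 0.0005, 0], "rotation": [0, 0, 0]}
    - {"gripper": 0.5, "offset": [0.038, 0.0005, 0], "rotation": [0, 0, 0]}
    - {"gripper": 0.5, "offset": [0.038, 0.0005, 0], "rotation": [0, 0, 0]}
    - {"gripper": 0.5, "offset": [0.038, 0.0005, 0], "rotation": [0, 0, 0]}
    - {"gripper": 0.5, "offset": [0.038, 0.0005, 0], "rotation": [0, 0, 0]}
    - {"gripper": 0.5, "offset": [0.038, 0.0005, 0], "rotation": [0, 0, 0]}
    - {"gripper": 0.5, "offset": [0.038, 0.0005, 0], "rotation": [0, 0, 0]}
    - {"gripper": 0.5, "offset": [0.038, 0.0005, 0], "rotation": [0, 0, 0]}
    - {"gripper": 0.5, "offset": [0.038, 0.0005, 0], "rotation": [0, 0, 0]}
    - {"gripper": 0.5, "offset": [0.038, 0.0005, 0], "rotation": [0, 0, 0]}
    - {"gripper": 0.5, "offset": [0.038, 0.0005, 0], "rotation": [0, 0, 0]}
    - {"gripper": 0.5, "offset": [0.038, 0.0005, 0], "rotation": [0, 0, 0]}
    - {"gripper": 0.5, "offset": [0.038, 0.0005, 0], "rotation": [0, 0, 0]}
    - {"gripper": 0.5, "offset": [0.038, 0.0005, 0], "rotation": [0, 0, 0]}
    - {"gripper": 0.5, "offset": [0.012, 0, 0], "rotation": [0, 0, 0]}
    - {"gripper": 0.5, "offset": [0, 0, 0], "rotation": [0, 0, 0]}
    - {"gripper": 0.5, "offset": [0, 0, 0], "rotation": [0, 0, 0]}

```text
clock: 13.1
position: [0.4786, 0.2349, 0.3329]
ee_rot: [0.707, 0.707, -0.0, 0.0]
ft_force: [-1.0, -0.7, -0.1]
grip_width: 0.499
grasp_force: 0.0
```

```bash
python3 tgt.py .4785 .2353 .153
```

```text
13.1 [0.4786 0.2349 0.3329] toolz [ 0. -0. -1.] tooly [ 1. -0.  0.] j [-0.82  0.08  0.3   1.53 -0.02  1.54 -0.52] w 0.4988703747501328 F [-1.  -0.7 -0.1]
offset [ 0.0004 -0.0002  0.1799]
```

jog_arm:
  deltas:
    - {"gripper": 0.5, "offset": [0, 0, 0.03], "rotation": [0, 0, 0]}
    - {"gripper": 0.5, "offset": [0, 0, 0.03], "rotation": [0, 0, 0]}
    - {"gripper": 0.5, "offset": [0, 0, 0.03], "rotation": [0, 0, 0]}
    - {"gripper": 0.5, "offset": [0, 0, 0.03], "rotation": [0, 0, 0]}
    - {"gripper": 0.5, "offset": [0, 0, 0.03], "rotation": [0, 0, 0]}
    - {"gripper": 0.5, "offset": [0, 0, 0.03], "rotation": [0, 0, 0]}
    - {"gripper": 0.5, "offset": [0, 0, 0], "rotation": [0, 7.5, 0]}
    - {"gripper": 0.5, "offset": [0, 0, 0], "rotation": [0, 7.5, 0]}
    - {"gripper": 0.5, "offset": [0, 0, 0], "rotation": [0, 7.5, 0]}
    - {"gripper": 0.5, "offset": [0, 0, 0], "rotation": [0, 7.5, 0]}
    - {"gripper": 0.5, "offset": [0, 0, 0], "rotation": [0, 0, 0]}
    - {"gripper": 0.5, "offset": [0, 0, 0], "rotation": [0, 0, 0]}

```text
clock: 14.3
position: [0.4791, 0.2339, 0.1529]
ee_rot: [0.684, 0.682, 0.183, -0.182]
ft_force: [-0.4, -0.2, -0.0]
grip_width: 0.503
grasp_force: 0.0
```

```bash
python3 tgt.py .4785 .2752 .0837
python3 - <<'E'
from h import *
im,m,o=cam('wrist');cv2.imwrite('pics/w7.png',im)
print(proj(m,o,[[.4785,.266,.098]]).round())
hsv=cv2.cvtColor(im,cv2.COLOR_BGR2HSV)
k=((hsv[...,2]<135)&(hsv[...,1]>140)).astype(np.uint8);k[:150]=0;k[260:]=0;k[:,:210]=0;k[:,420:]=0
k=cv2.morphologyEx(k,cv2.MORPH_OPEN,np.ones((5,5)))
n,l,st,c=cv2.connectedComponentsWithStats(k)
print(st[1:],c[1:].round(1))
E
```

```text
14.3 [0.4791 0.2339 0.1529] toolz [ 0.002  0.499 -0.867] tooly [ 1.    -0.004 -0.   ] j [-0.54  0.11  0.35  1.98 -0.65  1.04  0.14] w 0.5031123808043758 F [-0.4 -0.2 -0. ]
offset [ 0.0013 -0.0007  0.0806]
[[279. 221.]]
[[ 266  179   28   56 1259]
 [ 342  178   35   42  923]] [[279.1 208.1]
 [360.3 198.4]]
```

jog_arm:
  newtons: 40
  deltas:
    - {"gripper": 0.5, "offset": [0, 0, 0.02], "rotation": [0, 0, 0]}
    - {"gripper": 0.5, "offset": [0, 0, 0.02], "rotation": [0, 0, 0]}
    - {"gripper": 0.5, "offset": [0, 0, 0.02], "rotation": [0, 0, 0]}
    - {"gripper": 0.5, "offset": [0, 0, 0.02], "rotation": [0, 0, 0]}
    - {"gripper": 0.5, "offset": [0, 0, 0], "rotation": [0, 0, 0]}
    - {"gripper": 0, "offset": [0, 0, 0], "rotation": [0, 0, 0]}
    - {"gripper": 0, "offset": [0, 0, 0], "rotation": [0, 0, 0]}
    - {"gripper": 0, "offset": [0, 0, 0], "rotation": [0, 0, 0]}
    - {"gripper": 0, "offset": [0, 0, 0], "rotation": [0, 0, 0]}
    - {"gripper": 0, "offset": [0, 0, 0], "rotation": [0, 0, 0]}
    - {"gripper": 0, "offset": [0, 0, 0], "rotation": [0, 0, 0]}
    - {"gripper": 0, "offset": [0, 0, 0], "rotation": [0, 0, 0]}

```text
clock: 15.55
position: [0.4794, 0.2758, 0.0841]
ee_rot: [0.683, 0.683, 0.184, -0.183]
ft_force: [0.2, -1.5, 6.1]
grip_width: 0.17
grasp_force: 39.6
```

jog_arm:
  deltas:
    - {"gripper": 0, "offset": [0, 0, -0.01], "rotation": [0, 0, 0]}
    - {"gripper": 0, "offset": [0, 0, -0.02], "rotation": [0, 0, 0]}
    - {"gripper": 0, "offset": [0, 0, -0.02], "rotation": [0, 0, 0]}
    - {"gripper": 0, "offset": [0, 0, -0.025], "rotation": [0, 0, 0]}
    - {"gripper": 0, "offset": [0, 0, -0.025], "rotation": [0, 0, 0]}
    - {"gripper": 0, "offset": [0, 0, -0.025], "rotation": [0, 0, 0]}
    - {"gripper": 0, "offset": [0, 0, -0.025], "rotation": [0, 0, 0]}
    - {"gripper": 0, "offset": [0, 0, -0.025], "rotation": [0, 0, 0]}
    - {"gripper": 0, "offset": [0, 0, -0.025], "rotation": [0, 0, 0]}
    - {"gripper": 0, "offset": [0, 0, -0.025], "rotation": [0, 0, 0]}
    - {"gripper": 0, "offset": [0, 0, -0.025], "rotation": [0, 0, 0]}
    - {"gripper": 0, "offset": [0, 0, 0], "rotation": [0, -6, 0]}
    - {"gripper": 0, "offset": [0, 0, 0], "rotation": [0, -6, 0]}
    - {"gripper": 0, "offset": [0, 0, 0], "rotation": [0, -6, 0]}
    - {"gripper": 0, "offset": [0, 0, 0], "rotation": [0, -6, 0]}
    - {"gripper": 0, "offset": [0, 0, 0], "rotation": [0, -6, 0]}
    - {"gripper": 0, "offset": [0, 0, 0], "rotation": [0, 0, 0]}

```text
clock: 17.25
position: [0.4778, 0.1536, 0.2998]
ee_rot: [0.705, 0.709, -0.001, 0.001]
ft_force: [-1.2, 0.5, -0.2]
grip_width: 0.172
grasp_force: 39.1
```

```bash
python3 tgt.py .4714 -.3061 .36
python3 - <<'E'
from h import *
im,m,o=cam('wrist');cv2.imwrite('pics/w8.png',im)
# compare held stick with first one
a=cv2.imread('pics/w4.png')
for i in (a,im):
    hsv=cv2.cvtColor(i,cv2.COLOR_BGR2HSV);k=((hsv[...,1]>110)&(hsv[...,0]<14)).astype(np.uint8);k[:195]=0;k[310:]=0;k[:,:255]=0;k[:,305:]=0
    k=cv2.morphologyEx(k,cv2.MORPH_OPEN,np.ones((5,5)))
    n,l,st,c=cv2.connectedComponentsWithStats(k);print(st[1:],c[1:].round(1))
E
```

```text
17.25 [0.4778 0.1536 0.2998] toolz [-0.001 -0.003 -1.   ] tooly [ 1.     0.005 -0.001] j [-0.64  0.02  0.24  1.66 -0.    1.47 -0.39] w 0.1718961978593965 F [-1.2  0.5 -0.2]
offset [-0.4598 -0.0089 -0.0589]
[[ 262  205   37   73 2190]] [[279.3 243.8]]
[[ 262  205   37   73 2184]
 [ 266  297    5    5   25]] [[279.6 243.9]
 [268.  299. ]]
```

jog_arm:
  deltas:
    - {"gripper": 0, "offset": [0, 0, -0.03], "rotation": [0, 0, 0]}
    - {"gripper": 0, "offset": [-0.02, 0, -0.03], "rotation": [0, 0, 0]}
    - {"gripper": 0, "offset": [-0.032, -0.0006, 0], "rotation": [0, 0, 0]}
    - {"gripper": 0, "offset": [-0.032, -0.0006, 0], "rotation": [0, 0, 0]}
    - {"gripper": 0, "offset": [-0.032, -0.0006, 0], "rotation": [0, 0, 0]}
    - {"gripper": 0, "offset": [-0.032, -0.0006, 0], "rotation": [0, 0, 0]}
    - {"gripper": 0, "offset": [-0.032, -0.0006, 0], "rotation": [0, 0, 0]}
    - {"gripper": 0, "offset": [-0.032, -0.0006, 0], "rotation": [0, 0, 0]}
    - {"gripper": 0, "offset": [-0.032, -0.0006, 0], "rotation": [0, 0, 0]}
    - {"gripper": 0, "offset": [-0.032, -0.0006, 0], "rotation": [0, 0, 0]}
    - {"gripper": 0, "offset": [-0.032, -0.0006, 0], "rotation": [0, 0, 0]}
    - {"gripper": 0, "offset": [-0.032, -0.0006, 0], "rotation": [0, 0, 0]}
    - {"gripper": 0, "offset": [-0.032, -0.0006, 0], "rotation": [0, 0, 0]}
    - {"gripper": 0, "offset": [-0.032, -0.0006, 0], "rotation": [0, 0, 0]}
    - {"gripper": 0, "offset": [-0.032, -0.0006, 0], "rotation": [0, 0, 0]}
    - {"gripper": 0, "offset": [-0.032, -0.0006, 0], "rotation": [0, 0, 0]}
    - {"gripper": 0, "offset": [-0.032, -0.0006, 0], "rotation": [0, 0, 0]}
    - {"gripper": 0, "offset": [-0.01, 0, 0], "rotation": [0, 0, 0]}
    - {"gripper": 0, "offset": [0, 0, 0], "rotation": [0, 0, 0]}
    - {"gripper": 0, "offset": [0, 0, 0], "rotation": [0, 0, 0]}

```text
clock: 19.3
position: [0.4694, -0.3588, 0.3599]
ee_rot: [0.707, 0.707, 0.001, -0.0]
ft_force: [0.6, 0.2, -0.4]
grip_width: 0.176
grasp_force: 39.1
```

```bash
python3 tgt.py .4714 -.3061 .36
python3 - <<'E'
from h import *
im,m,o=cam('wrist');cv2.imwrite('pics/w9.png',im)
g=cv2.cvtColor(im,cv2.COLOR_BGR2GRAY)
print('row127',g[125,240:320:2]);print('col279',g[90:170:2,279])
a=cv2.cvtColor(cv2.imread('pics/w4.png'),cv2.COLOR_BGR2GRAY)
# jar shift vs first visit (jar outline template)
t=a[90:165,225:335];r=cv2.matchTemplate(g[60:200,190:370],t,cv2.TM_CCOEFF_NORMED);print(cv2.minMaxLoc(r),'same if (35,30)')
E
```

```text
19.3 [ 0.4694 -0.3588  0.3599] toolz [ 0.001  0.001 -1.   ] tooly [ 1.    -0.001  0.001] j [-0.03  0.26  0.78  1.34 -0.19  1.61  0.72] w 0.17621027712377743 F [ 0.6  0.2 -0.4]
offset [ 0.0527  0.0019 -0.    ]
row127 [225 225 225 225 225 224 229 234 222 169 151 155 155 155 154 155 156 162
  69  52  57  53  44  64  65  61 145 169 167 167 168 155 160 210 231 232
 230 231 231 230]
col279 [171 172 171 171 178 164 147 136 171 170 169 170 170 172 100  46  58  57
  54  52  47  77 128 159 156 156 156 163 171 149 143 162 174 172 207 249
 247 246 246 245]
(-0.46413716673851013, 0.8559905290603638, (70, 13), (38, 31)) same if (35,30)
```

Jar unmoved. Insert the second stick the same way.

jog_arm:
  deltas:
    - {"gripper": 0, "offset": [0.018, 0.0015, 0], "rotation": [0, 0, 0]}
    - {"gripper": 0, "offset": [0.018, 0, 0], "rotation": [0, 0, 0]}
    - {"gripper": 0, "offset": [0.0167, 0, 0], "rotation": [0, 0, 0]}
    - {"gripper": 0, "offset": [0, 0, 0.02], "rotation": [0, 0, 0]}
    - {"gripper": 0, "offset": [0, 0, 0.02], "rotation": [0, 0, 0]}
    - {"gripper": 0, "offset": [0, 0, 0.015], "rotation": [0, 0, 0]}
    - {"gripper": 0, "offset": [0, 0, 0.01], "rotation": [0, 0, 0]}
    - {"gripper": 0, "offset": [0, 0, 0.01], "rotation": [0, 0, 0]}
    - {"gripper": 0, "offset": [0, 0, 0], "rotation": [0, 0, 0]}
    - {"gripper": 0, "offset": [0, 0, 0], "rotation": [0, 0, 0]}

```text
clock: 20.35
position: [0.4714, -0.3064, 0.2854]
ee_rot: [0.707, 0.707, 0.0, 0.0]
ft_force: [-0.4, -0.5, -0.3]
grip_width: 0.172
grasp_force: 39.1
```

jog_arm:
  deltas:
    - {"gripper": 0, "offset": [0, 0, 0.01], "rotation": [0, 0, 0]}
    - {"gripper": 0, "offset": [0, 0, 0.015], "rotation": [0, 0, 0]}
    - {"gripper": 0, "offset": [0, 0, 0.015], "rotation": [0, 0, 0]}
    - {"gripper": 0, "offset": [0, 0, 0.012], "rotation": [0, 0, 0]}
    - {"gripper": 0, "offset": [0, 0, 0], "rotation": [0, 0, 0]}
    - {"gripper": 0, "offset": [0, 0, 0], "rotation": [0, 0, 0]}

```text
clock: 20.95
position: [0.4711, -0.3065, 0.2327]
ee_rot: [0.707, 0.707, -0.0, -0.0]
ft_force: [0.5, -0.1, 0.2]
grip_width: 0.168
grasp_force: 39.1
```

jog_arm:
  deltas:
    - {"gripper": 0.5, "offset": [0, 0, 0], "rotation": [0, 0, 0]}
    - {"gripper": 0.5, "offset": [0, 0, 0], "rotation": [0, 0, 0]}
    - {"gripper": 0.5, "offset": [0, 0, 0], "rotation": [0, 0, 0]}
    - {"gripper": 0.5, "offset": [0, 0, 0], "rotation": [0, 0, 0]}
    - {"gripper": 0.5, "offset": [0, 0, 0], "rotation": [0, 0, 0]}
    - {"gripper": 0.5, "offset": [0, 0, 0], "rotation": [0, 0, 0]}
    - {"gripper": 0.5, "offset": [0, 0, -0.02], "rotation": [0, 0, 0]}
    - {"gripper": 0.5, "offset": [0, 0, -0.03], "rotation": [0, 0, 0]}
    - {"gripper": 0.5, "offset": [0, 0, -0.03], "rotation": [0, 0, 0]}
    - {"gripper": 0.5, "offset": [-0.03, 0, -0.02], "rotation": [0, 0, 0]}
    - {"gripper": 0.5, "offset": [-0.03, 0, 0], "rotation": [0, 0, 0]}
    - {"gripper": 0.5, "offset": [0, 0, 0], "rotation": [0, 0, 0]}
    - {"gripper": 0.5, "offset": [0, 0, 0], "rotation": [0, 0, 0]}

```text
clock: 22.25
position: [0.4709, -0.367, 0.3326]
ee_rot: [0.708, 0.707, -0.0, -0.0]
ft_force: [0.4, 0.0, -0.3]
grip_width: 0.502
grasp_force: 0.0
```

```bash
python3 tgt.py .438 .03 .30
python3 - <<'E'
from h import *
im,m,o=cam('wrist');cv2.imwrite('pics/w10.png',im)
a=cv2.resize(im[70:170,220:340],(400,333),interpolation=cv2.INTER_CUBIC)
s,_,_=cam('side');e=cv2.resize(s[140:223,270:330],(241,333))
t,mt,_=cam('top')
cv2.imwrite('pics/c10.png',np.hstack([a,e]));cv2.imwrite('pics/top1.png',t);cv2.imwrite('pics/side1.png',s)
g=im[70:170,220:340];hs=cv2.cvtColor(g,cv2.COLOR_BGR2HSV);k=((hs[...,1]>100)&(hs[...,2]<160)).astype(np.uint8)
print('brown in mouth',cv2.connectedComponentsWithStats(k)[2])
hv=cv2.cvtColor(t,cv2.COLOR_BGR2HSV)[195:235,255:330]
k=(hv[...,1]>130).astype(np.uint8);n,l,st,c=cv2.connectedComponentsWithStats(k)
for i in range(1,n): 
  if st[i,4]>40: print(st[i],c[i]+[255,195],onz(mt,None,c[i]+[255,195],.02))
E
```

```text
22.25 [ 0.4709 -0.367   0.3326] toolz [-0.001 -0.    -1.   ] tooly [ 1.    -0.001 -0.001] j [-0.03  0.28  0.79  1.38 -0.2   1.56  0.74] w 0.5021261850209031 F [ 0.4  0.  -0.3]
offset [ 0.3969 -0.0335  0.0326]
brown in mouth [[    0     0   120   100 11421]
 [   46    24    18    18   228]
 [   56    43    22    26   351]]
[ 15  15  14  14 111] [276.55855856 216.98198198] [ 0.43522944 -0.03512759  0.02      ]
[ 42  14  17  16 196] [305.02040816 216.64795918] [ 0.43460545 -0.13546473  0.02      ]
```

jog_arm:
  deltas:
    - {"gripper": 0.5, "offset": [0.015, -0.003, 0], "rotation": [0, 0, 0]}
    - {"gripper": 0.5, "offset": [0.035, -0.004, 0], "rotation": [0, 0, 0]}
    - {"gripper": 0.5, "offset": [0.035, -0.004, 0], "rotation": [0, 0, 0]}
    - {"gripper": 0.5, "offset": [0.035, -0.004, 0], "rotation": [0, 0, 0]}
    - {"gripper": 0.5, "offset": [0.035, -0.004, 0], "rotation": [0, 0, 0]}
    - {"gripper": 0.5, "offset": [0.035, -0.004, 0], "rotation": [0, 0, 0]}
    - {"gripper": 0.5, "offset": [0.035, -0.004, 0.02], "rotation": [0, 0, 0]}
    - {"gripper": 0.5, "offset": [0.035, -0.004, 0.03], "rotation": [0, 0, 0]}
    - {"gripper": 0.5, "offset": [0.012, -0.003, 0.03], "rotation": [0, 0, 0]}
    - {"gripper": 0.5, "offset": [0, 0, 0.03], "rotation": [0, 0, 0]}
    - {"gripper": 0.5, "offset": [0, 0, 0], "rotation": [0, 0, 0]}
    - {"gripper": 0.5, "offset": [0, 0, 0], "rotation": [0, 0, 0]}

```text
clock: 23.6
position: [0.4373, -0.0943, 0.2238]
ee_rot: [0.707, 0.707, 0.0, 0.0]
ft_force: [0.9, 0.0, -0.3]
grip_width: 0.496
grasp_force: 0.0
```

```bash
python3 tgt.py .436 -.035 .12
python3 - <<'E'
from h import *
im,m,o=cam('wrist');cv2.imwrite('pics/w11.png',im)
hsv=cv2.cvtColor(im,cv2.COLOR_BGR2HSV)
print('pred',proj(m,o,[[.436,-.035,.021]]))
k=((hsv[...,1]>100)&(hsv[...,0]<20)&(hsv[...,2]>60)).astype(np.uint8);k[:,:180]=0;k[:,400:]=0;k[260:]=0
k=cv2.morphologyEx(k,cv2.MORPH_OPEN,np.ones((5,5)))
n,l,st,c=cv2.connectedComponentsWithStats(k)
for i in range(1,n):
  if st[i,4]>150:
    ct=max(cv2.findContours((l==i).astype(np.uint8),0,2)[0],key=len);e=cv2.minEnclosingCircle(ct)
    print(st[i],c[i].round(1),e,np.median(hsv[l==i],0),onz(m,o,e[0],.021).round(4))
h,w=hsv.shape[:2]
E
```

```text
23.6 [ 0.4373 -0.0943  0.2238] toolz [ 0.  0. -1.] tooly [1. 0. 0.] j [-0.43 -0.11  0.51  1.92  0.05  1.32  0.07] w 0.49644148066616717 F [ 0.9  0.  -0.3]
offset [ 0.0593 -0.0013  0.1038]
pred [[278.47576979 115.49124274]]
[ 249   87   61   63 3063] [278.9 117.7] ((279.0896911621094, 117.70429229736328), 31.70698356628418) [ 15. 147. 178.] [ 0.4366 -0.037   0.021 ]
[ 249  195   58   57 2595] [277.5 223.1] ((277.3773193359375, 223.02496337890625), 28.995059967041016) [ 19. 246. 246.] [ 0.4348 -0.1386  0.021 ]
```

The brown disc at (279,118) (saturation 147, right radius) is the wooden lid; the orange one at (277,223) is the look-alike. Grasp the knob.

jog_arm:
  newtons: 30
  deltas:
    - {"gripper": 0.5, "offset": [0.029, -0.0007, 0], "rotation": [0, 0, 0]}
    - {"gripper": 0.5, "offset": [0.0283, 0, 0.02], "rotation": [0, 0, 0]}
    - {"gripper": 0.5, "offset": [0, 0, 0.03], "rotation": [0, 0, 0]}
    - {"gripper": 0.5, "offset": [0, 0, 0.03], "rotation": [0, 0, 0]}
    - {"gripper": 0.5, "offset": [0, 0, 0.03], "rotation": [0, 0, 0]}
    - {"gripper": 0.5, "offset": [0, 0, 0.03], "rotation": [0, 0, 0]}
    - {"gripper": 0.5, "offset": [0, 0, 0.02], "rotation": [0, 0, 0]}
    - {"gripper": 0.5, "offset": [0, 0, 0.015], "rotation": [0, 0, 0]}
    - {"gripper": 0.5, "offset": [0, 0, 0.012], "rotation": [0, 0, 0]}
    - {"gripper": 0.5, "offset": [0, 0, 0], "rotation": [0, 0, 0]}
    - {"gripper": 0.5, "offset": [0, 0, 0], "rotation": [0, 0, 0]}
    - {"gripper": 0, "offset": [0, 0, 0], "rotation": [0, 0, 0]}
    - {"gripper": 0, "offset": [0, 0, 0], "rotation": [0, 0, 0]}
    - {"gripper": 0, "offset": [0, 0, 0], "rotation": [0, 0, 0]}
    - {"gripper": 0, "offset": [0, 0, 0], "rotation": [0, 0, 0]}
    - {"gripper": 0, "offset": [0, 0, 0], "rotation": [0, 0, 0]}
    - {"gripper": 0, "offset": [0, 0, 0], "rotation": [0, 0, 0]}

```text
clock: 25.35
position: [0.4365, -0.0371, 0.036]
ee_rot: [0.707, 0.707, 0.0, 0.0]
ft_force: [0.1, -0.9, 0.6]
grip_width: 0.003
grasp_force: 0.0
```

```bash
python3 - <<'E'
from h import *
a=cv2.imread('pics/w11.png');im,m,o=cam('wrist');s,_,_=cam('side');cv2.imwrite('pics/w12.png',im)
out=np.zeros((600,800,3),np.uint8)
out[:300,:400]=cv2.resize(a,(400,300));out[:300,400:]=cv2.resize(im,(400,300))
out[300:,:400]=cv2.resize(s[180:255,260:360],(400,300),interpolation=cv2.INTER_CUBIC)
b=cv2.imread('pics/w10.png');out[300:,400:]=cv2.resize(b[70:170,213:346],(400,300),interpolation=cv2.INTER_CUBIC)
cv2.imwrite('pics/c12.png',out)
E
```

```text
(no output)
```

View pics/c12.png

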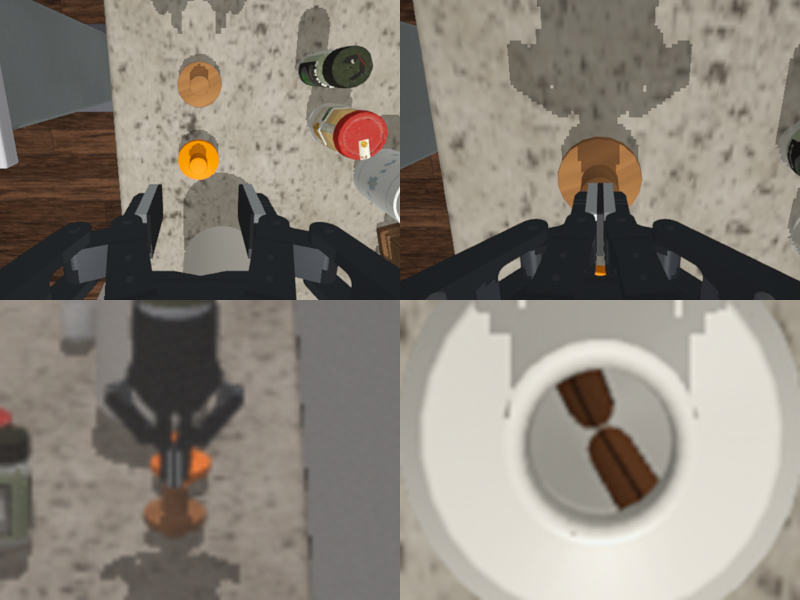

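Pictures are used up. This last one shows both sticks lying inside the jar, and the lid still upright with the shut fingers beside its knob on the -y side. I need to find the lid's centre again.

```bash
python3 - <<'E'
from h import *
im=cv2.imread('pics/w12.png');m=imaging.camera_model('wrist');o=manip.get_obs();print(o['position'],o['ft_force'],o['clock'])
hsv=cv2.cvtColor(im,cv2.COLOR_BGR2HSV)
k=((hsv[...,1]>100)&(hsv[...,0]<20)&(hsv[...,2]>60)).astype(np.uint8);k[:,:180]=0;k[:,400:]=0;k[330:]=0
k=cv2.morphologyEx(k,cv2.MORPH_OPEN,np.ones((5,5)))
n,l,st,c=cv2.connectedComponentsWithStats(k);i=1+st[1:,4].argmax();print(st[i])
ys,xs=np.where(l==i);x0,y0,w,h=st[i,:4]
for v in (y0,): print('far edge',onz(m,o,(xs[ys<v+2].mean(),v),.021))
wid=[(xs[ys==y].min(),xs[ys==y].max(),y) for y in range(y0,y0+h)]
b=max(wid,key=lambda t:t[1]-t[0]);print(b,onz(m,o,(b[0],b[2]),.021),onz(m,o,(b[1],b[2]),.021))
pts=np.array([(a,y) for a,_,y in wid if y<y0+70]+[(q,y) for _,q,y in wid if y<y0+70],float)
P=np.array([onz(m,o,p,.021) for p in pts])[:,:2]
A=np.c_[2*P,np.ones(len(P))];s=np.linalg.lstsq(A,(P**2).sum(1),rcond=None)[0];print('circle',s[:2],np.sqrt(s[2]+s[0]**2+s[1]**2))
E
```

```text
[ 0.43650628 -0.03712532  0.03593711] [-0.09773124  0.35954563 -0.16833471] 25.45
[ 221  192  118   96 7592]
far edge [ 0.43650031 -0.00791372  0.021     ]
(np.int64(221), np.int64(338), 248) [ 0.40804991 -0.03549414  0.021     ] [ 0.46440676 -0.03554149  0.021     ]
circle [ 0.43615344 -0.03595062] 0.027945883093482837
```

```bash
python3 - <<'E'
from h import *
m=imaging.camera_model('side')
for n,p in [('tip',(.4365,-.037,.025)),('flange',(.436,-.036,.021)),('knobtop',(.436,-.036,.046)),('bottom',(.436,-.036,0)),('orange flange',(.4348,-.1386,.021)),('orange knobtop',(.4348,-.1386,.046))]: print(n,proj(m,None,p).round(1))
s=imaging.camera('side');h=cv2.cvtColor(s,cv2.COLOR_BGR2HSV)
for v in range(206,246): print(v,' '.join(f'{h[v,u,0]:3d}/{h[v,u,2]:3d}' for u in range(296,314,2)))
E
```

```text
tip [[303.  231.1]]
flange [[303.1 232.2]]
knobtop [[303.1 226.1]]
bottom [[303.1 237.3]]
orange flange [[304.4 219.7]]
orange knobtop [[304.5 213.8]]
206  10/ 96 170/ 52  10/ 50  20/ 52   0/ 51  10/ 51  10/ 49  15/ 66  15/133
207  13/125  10/ 62  20/ 49  15/ 51 170/ 53 165/ 47  20/ 55  13/ 81  15/110
208  10/122  10/ 91  30/ 52   0/ 55  10/ 71  10/ 49   8/ 76  13/ 87  12/ 74
209  10/ 91  10/103   0/ 48   0/ 66 174/ 96  15/ 50  18/ 83  13/ 81   0/ 54
210 170/ 60  10/ 94  10/ 51   8/ 61  15/ 91 165/ 48  13/ 77   8/ 61  20/ 50
211 135/ 57  15/ 68  10/ 49  12/ 57  13/ 75  10/ 49  17/ 75   0/ 59  15/ 48
212   0/ 53 170/ 50  10/ 49   6/ 58  10/ 69   0/ 49   0/ 53 165/ 54 170/ 50
213  15/ 48   0/ 49   0/ 51   8/ 69  10/ 92   0/ 50   0/ 50   0/ 49  10/ 49
214  20/ 49   0/ 47 160/ 49   9/ 72  10/ 97  10/ 51   0/ 50   0/ 49  10/ 59
215   8/ 55   0/ 53  10/ 49   9/ 57  10/ 63  10/ 50   8/ 53 160/ 53  14/ 92
216  17/ 82  11/ 74 165/ 51   0/ 56   0/ 53  15/ 50  10/ 84  11/ 71  14/113
217  18/ 92  15/ 89   0/ 55 135/ 72  15/ 65   8/ 50  11/151  11/118  15/125
218  16/ 92  10/116   8/ 67 105/ 93 1
[... 1390 characters left out ...]
  13/103  15/146
237  17/138  12/ 90  12/ 91  12/ 90  12/ 86  10/ 84  12/ 84  15/ 99  16/140
238  17/105  14/ 95  12/ 90  11/ 88  11/ 85  13/ 88  14/ 92  15/ 99  17/144
239  13/101  17/ 91  16/ 94  10/ 85  14/ 85  15/ 89  15/ 90  17/100  14/136
240  15/106  15/ 96  15/ 95  16/ 92  15/ 92  18/ 92  13/ 88  14/111  16/143
241  15/142  13/110  14/ 97  15/ 93  14/ 92  19/ 88  16/ 99  16/139  16/139
242  15/147  14/145  16/105  15/ 93  15/ 90  13/ 95  15/130  17/139  16/140
243  16/104  16/106  14/ 98  15/ 94  16/ 88  14/ 95  14/125  13/103  15/134
244  15/ 97  14/ 98  16/ 97  15/ 92  18/ 89  15/ 93  14/ 97  16/ 89  15/ 96
245  14/ 98  14/ 94  15/ 98  14/ 89  16/ 93  14/ 90  18/ 93  15/ 92  15/ 92
```

```bash
python3 - <<'E'
from h import *
for f,r,c in (('w12',range(196,345,3),range(226,336,2)),('w11',range(84,156,2),range(244,316,2))):
    im=cv2.imread(f'pics/{f}.png');h=cv2.cvtColor(im,cv2.COLOR_BGR2HSV)
    print(f)
    for v in r:
        print(v,''.join(('0123456789'[h[v,u,2]//26] if h[v,u,1]>80 else 'abcdefghij'[h[v,u,2]//26]) for u in c))
E
```

```text
w12
196 gheeeeeeeeeeeed333333344444444444443334eeeeeeeedddddegg
199 gheeeeeeeeee333334444444444444444444444333eeeeedddddfgg
202 fgeeeeeeed33344444444444444444444444444445433eeeedddeff
205 eeeeeeed33454444444444444444444444444444466653eeeddeeeg
208 eeeeee335665444444444444444444444444444446666643eeeeeeg
211 eeeee35666654444444444444444444444444444466666653eeeeeg
214 feee36666665444444444444444444444444444446666666653eeeg
217 fed3666666654444444444444444444444444444466666666664eeg
220 gd46666666654444444444444444444444444444466666666666eeg
223 f4666666666644444444444444444444444444444666666666666dg
226 566666666666664444444444444444444444444446666666666665f
229 6666666666666644444444444444444444444444466666666666664
232 6666666666666644444444333333333344444456666666666666666
235 6666666666666644444333333333333333344456666666666666666
238 6666666666666644433333333333333333334456666666666666666
241 6666666666666655333333333333333333333456666666666666666
244 6666666666666664333333333333333333333346666666666666666
247 6666666666666653333333333333333333333335666666666666666
250 666666666666
[... 2675 characters left out ...]
ghh
122 ggg666777776777777777766666666666ghh
124 ggg777776666777777766666666666666hhh
126 hgg676666666777777666676666666666hhh
128 hhg666666666677666667766766666776hhg
130 hhgg6666666666666777776776677777hhgg
132 hhgg6666666666666777677777777776hhhg
134 hhhhg66666666667766677777777777ghhhh
136 hhhhh56666667777777777777777776hhhhh
138 hhhhhh666677777777777777777777hhhhhh
140 hhghhhg6777777777777777777776hhhhhhh
142 hggghhgf67777777777777777776ggghghhh
144 ggggghgff677777777777777766ggggggghh
146 ggggggggggg77777777777766gggggggghhh
148 ggggfgggghggg6777777776ghgggggggghhh
150 hgggggggghggghgfgggfgghhhgggggggghhh
152 hhggghggghgghhgggggghhhhhgggggggghhh
154 gggggggggggghggggggghhhhhhhgfggghhhh
```

The fingertips sit just above the knob: they project at knob-top height in both views, so they don't reach as far as stated. I'll open, then go down in small steps, watching the force and testing the grip.

jog_arm:
  deltas:
    - {"gripper": 0.5, "offset": [0, 0, 0], "rotation": [0, 0, 0]}
    - {"gripper": 0.5, "offset": [0, 0, 0], "rotation": [0, 0, 0]}
    - {"gripper": 0.5, "offset": [0, 0, 0], "rotation": [0, 0, 0]}
    - {"gripper": 0.5, "offset": [0, 0, 0], "rotation": [0, 0, 0]}
    - {"gripper": 0.5, "offset": [0, 0, 0.003], "rotation": [0, 0, 0]}
    - {"gripper": 0.5, "offset": [0, 0, 0.003], "rotation": [0, 0, 0]}
    - {"gripper": 0.5, "offset": [0, 0, 0], "rotation": [0, 0, 0]}

```text
clock: 26.2
position: [0.4361, -0.0372, 0.0294]
ee_rot: [0.707, 0.707, -0.0, -0.0]
ft_force: [-0.1, 0.0, -0.1]
grip_width: 0.497
grasp_force: 0.0
```

```bash
python3 - <<'E'
from h import *
im,m,o=cam('wrist');cv2.imwrite('pics/w13.png',im);print(o['position'],o['ft_force'],o['clock'])
h=cv2.cvtColor(im,cv2.COLOR_BGR2HSV)
for v in range(190,380,4):
    print(v,''.join(('0123456789'[h[v,u,2]//26] if h[v,u,1]>80 else 'abcdefghij'[h[v,u,2]//26]) for u in range(200,362,2)))
E
```

```text
[ 0.43612997 -0.03716328  0.02940366] [-0.11774701  0.01122913 -0.06380518] 26.2
190 ggggfeedeeeeeeeeeeeeeeeeeeeeeeeeeeeeeeeeeeeeeeeeeeeeeeeeeeeeeeeeeeeeddddddfgggggh
194 ggggfeeeeeeeeeeeeeeeeeeeeeeeeeeeeeeee333eeeeeeeeeeeeeeeeeeeeeeeeeeeeeddddefgggggh
198 ggggggfeeeeeeeeeeeeeeeeeeeeee3333333455544443333333eeeeeeeeeedddededeeeeeefgggggg
202 gggggggggggggeeeeeeeeeeeed334456666666666666666666654333eeeeeddddeeefgggggggggggg
206 gggggggggggggeeeeeeeed3335666666666665444466666666666666543eeeeedeeefgggggggggggh
210 gggggggggggggeeeeeed33566666666664444444444444445666666666653eeeeeeefgggggggggggg
214 fffffffggggggeeeee3566666666666554444444444444445666666666666534eeeefgggggggggggg
218 ffgfffffgggggeee3566666666666664444444444444444444566666666666653eeefgggggggggggg
222 ffggffffgggggee366666666666664444444444444444444444456666666666644eefgggggggggggg
226 fggggfggggggg334666666666664444444444444444444444444566666666666444dgggggghhhhggg
230 ggggggggggggf4446666666666644444444444444444444444445666666666754444ffgggghhhhhhh
234 gggggggggggg444466666666666444444444444444444444444456666666666444444
[... 2408 characters left out ...]
gffbabbbbbbb
350 bbbbbbcafhgggggggggggggggfeeddddccdddeeddeeeeeegggghggggggggggggggggggggeacdcbbbb
354 bbbbbdcbgggfgggggggggggggffecccccddeddddddeeeeeeeefgfggggggggggggggggggggbcdbbbbb
358 bbbbbdceggggggggggfffdddddddddddddddddddeeeeeeeeeeeeeeefgggggggggggggggggecdbbbbb
362 bbbbbefggggggggggfeeddcccccdeeeeeddddddeeeeeeeeeeeeeeedddeegggggggggggggfffebbbbb
366 bbbbbcgggggggfffffddeddccccdeeeeddeeeeeeeeeeeeeeeeeeeedeeeeefggggggggggggggdbbbbb
370 bbbbbbggggggggfgffeeeeddddddeeeeeeeeeeeeeeeeeeeeeeeeeddeeeeeffgggggggggggggbbbbbb
374 bbbbbbfggggggggggeeeeeeeeeeeeeeeeeeeeeeeeeeeeeeeeeddddddeeeeeeggggggggfggggbbbbbb
378 bbbbbbcgggggggfeeeeeddeeeeeeeeeeeeeeeeeeeeeeeeeeeeedddddeedddddefffffffffgcbbbbbb
```

jog_arm:
  newtons: 30
  deltas:
    - {"gripper": 0.5, "offset": [0.0015, 0, 0.003], "rotation": [0, 0, 0]}
    - {"gripper": 0.5, "offset": [0, 0, 0.003], "rotation": [0, 0, 0]}
    - {"gripper": 0.5, "offset": [0, 0, 0.003], "rotation": [0, 0, 0]}
    - {"gripper": 0.5, "offset": [0, 0, 0], "rotation": [0, 0, 0]}

```text
clock: 26.65
position: [0.4362, -0.0357, 0.0205]
ee_rot: [0.707, 0.707, -0.0, -0.0]
ft_force: [0.2, 0.4, 0.0]
grip_width: 0.499
grasp_force: 0.0
```

jog_arm:
  newtons: 30
  deltas:
    - {"gripper": 0.5, "offset": [0, 0, 0.003], "rotation": [0, 0, 0]}
    - {"gripper": 0.5, "offset": [0, 0, 0], "rotation": [0, 0, 0]}
    - {"gripper": 0, "offset": [0, 0, 0], "rotation": [0, 0, 0]}
    - {"gripper": 0, "offset": [0, 0, 0], "rotation": [0, 0, 0]}
    - {"gripper": 0, "offset": [0, 0, 0], "rotation": [0, 0, 0]}
    - {"gripper": 0, "offset": [0, 0, 0], "rotation": [0, 0, 0]}
    - {"gripper": 0, "offset": [0, 0, 0], "rotation": [0, 0, 0]}
    - {"gripper": 0, "offset": [0, 0, 0], "rotation": [0, 0, 0]}

```text
clock: 27.45
position: [0.4366, -0.0356, 0.0181]
ee_rot: [0.707, 0.707, 0.0, -0.0]
ft_force: [-1.8, -0.7, 3.9]
grip_width: 0.259
grasp_force: 29.5
```

Lid gripped (22 mm opening, 30 N). Lift and measure the mouth again from the clear picture w10.

jog_arm:
  deltas:
    - {"gripper": 0, "offset": [0, 0, -0.01], "rotation": [0, 0, 0]}
    - {"gripper": 0, "offset": [0, 0, -0.02], "rotation": [0, 0, 0]}
    - {"gripper": 0, "offset": [0, 0, -0.03], "rotation": [0, 0, 0]}
    - {"gripper": 0, "offset": [0, 0, -0.04], "rotation": [0, 0, 0]}
    - {"gripper": 0, "offset": [0, 0, -0.04], "rotation": [0, 0, 0]}
    - {"gripper": 0, "offset": [0, 0, -0.04], "rotation": [0, 0, 0]}
    - {"gripper": 0, "offset": [0, 0, -0.04], "rotation": [0, 0, 0]}
    - {"gripper": 0, "offset": [0, 0, -0.04], "rotation": [0, 0, 0]}
    - {"gripper": 0, "offset": [0, 0, -0.03], "rotation": [0, 0, 0]}
    - {"gripper": 0, "offset": [0, 0, -0.02], "rotation": [0, 0, 0]}
    - {"gripper": 0, "offset": [0, 0, 0], "rotation": [0, 0, 0]}

```text
clock: 28.55
position: [0.4373, -0.0359, 0.3311]
ee_rot: [0.707, 0.707, 0.002, 0.001]
ft_force: [0.0, -0.6, -0.8]
grip_width: 0.265
grasp_force: 29.6
```

```bash
python3 tgt.py .4705 -.3068 .33
python3 - <<'E'
from h import *
im=cv2.imread('pics/w10.png');m=imaging.camera_model('wrist')
o=dict(position=np.array([.4709,-.367,.3326]),ee_rot=np.array([.7071,.7071,0,0]))
g=cv2.cvtColor(im,cv2.COLOR_BGR2GRAY)
pts=[]
for a in np.linspace(0,2*np.pi,120,endpoint=False):
    r=np.arange(14,34,.5);x=279.5+r*np.cos(a);y=117+r*np.sin(a)
    v=cv2.remap(g,x.astype(np.float32)[None],y.astype(np.float32)[None],1)[0].astype(float)
    i=np.where(v>195)[0]
    if len(i): pts.append(onz(m,o,(x[i[0]],y[i[0]]),.212)[:2])
P=np.array(pts)
for _ in range(3):
    A=np.c_[2*P,np.ones(len(P))];s=np.linalg.lstsq(A,(P**2).sum(1),rcond=None)[0];rr=np.sqrt(s[2]+s[0]**2+s[1]**2)
    e=abs(np.linalg.norm(P-s[:2],axis=1)-rr);P=P[e<max(.001,1.5*np.median(e))]
print('mouth',s[:2],rr,len(P))
im,m,o=cam('wrist');cv2.imwrite('pics/w14.png',im);h=cv2.cvtColor(im,cv2.COLOR_BGR2HSV)
k=((h[...,1]>100)&(h[...,0]<20)).astype(np.uint8);k[:,:180]=0;k[:,400:]=0;k[:190]=0;k[330:]=0
n,l,st,c=cv2.connectedComponentsWithStats(k);i=1+st[1:,4].argmax();print(st[i])
c12=cv2.imread('pics/w13.png')
E
```

```text
28.55 [ 0.4373 -0.0359  0.3311] toolz [ 0.005  0.001 -1.   ] tooly [ 1.    -0.001  0.005] j [-0.51 -0.17  0.43  1.75  0.07  1.54 -0.09] w 0.2646628281168547 F [ 0.  -0.6 -0.8]
offset [-0.2709  0.0333  0.001 ]
mouth [ 0.47065259 -0.30824785] 0.01949806105523631 120
[ 215  204  130  124 9525]
```

jog_arm:
  deltas:
    - {"gripper": 0, "offset": [-0.015, 0.002, 0], "rotation": [0, 0, 0]}
    - {"gripper": 0, "offset": [-0.032, 0.004, 0], "rotation": [0, 0, 0]}
    - {"gripper": 0, "offset": [-0.032, 0.004, 0], "rotation": [0, 0, 0]}
    - {"gripper": 0, "offset": [-0.032, 0.004, 0], "rotation": [0, 0, 0]}
    - {"gripper": 0, "offset": [-0.032, 0.004, 0], "rotation": [0, 0, 0]}
    - {"gripper": 0, "offset": [-0.032, 0.004, 0], "rotation": [0, 0, 0]}
    - {"gripper": 0, "offset": [-0.032, 0.004, 0], "rotation": [0, 0, 0]}
    - {"gripper": 0, "offset": [-0.032, 0.004, 0], "rotation": [0, 0, 0]}
    - {"gripper": 0, "offset": [-0.02, 0.003, 0], "rotation": [0, 0, 0]}
    - {"gripper": 0, "offset": [-0.012, 0.0005, 0], "rotation": [0, 0, 0]}
    - {"gripper": 0, "offset": [0, 0, 0], "rotation": [0, 0, 0]}
    - {"gripper": 0, "offset": [0, 0, 0], "rotation": [0, 0, 0]}

```text
clock: 29.8
position: [0.4696, -0.3062, 0.3271]
ee_rot: [0.707, 0.707, -0.0, -0.001]
ft_force: [0.2, 0.9, 1.3]
grip_width: 0.266
grasp_force: 29.6
```

```bash
python3 tgt.py .4707 -.307 .245
python3 - <<'E'
from h import *
im,m,o=cam('wrist');cv2.imwrite('pics/w15.png',im);h=cv2.cvtColor(im,cv2.COLOR_BGR2HSV)
k=((h[...,1]>100)&(h[...,0]<20)).astype(np.uint8);k[:,:180]=0;k[:,400:]=0;k[:190]=0;k[330:]=0
n,l,st,c=cv2.connectedComponentsWithStats(k);i=1+st[1:,4].argmax();print(st[i])
# jar body outline bright region to check jar location (shoulder at z~.152, r .059)
s,_,_=cam('side');s0=cv2.imread('pics/side0.png')
t=cv2.cvtColor(s0[180:205,280:318],6);r=cv2.matchTemplate(cv2.cvtColor(s[170:215,270:328],6),t,5);print(cv2.minMaxLoc(r))
E
```

```text
29.8 [ 0.4696 -0.3062  0.3271] toolz [-0.001  0.001 -1.   ] tooly [ 1.    -0.    -0.001] j [-0.2   0.18  0.81  1.49 -0.13  1.53  0.61] w 0.2656732879327341 F [0.2 0.9 1.3]
offset [-0.0009  0.0012  0.0821]
[ 215  190  131  137 9699]
(-0.27295881509780884, 0.9912376403808594, (20, 18), (10, 10))
```

jog_arm:
  deltas:
    - {"gripper": 0, "offset": [-0.001, 0.001, 0.02], "rotation": [0, 0, 0]}
    - {"gripper": 0, "offset": [0, 0, 0.02], "rotation": [0, 0, 0]}
    - {"gripper": 0, "offset": [0, 0, 0.02], "rotation": [0, 0, 0]}
    - {"gripper": 0, "offset": [0, 0, 0.02], "rotation": [0, 0, 0]}
    - {"gripper": 0, "offset": [0, 0, 0.012], "rotation": [0, 0, 0]}
    - {"gripper": 0, "offset": [0, 0, 0], "rotation": [0, 0, 0]}
    - {"gripper": 0, "offset": [0, 0, 0.003], "rotation": [0, 0, 0]}
    - {"gripper": 0, "offset": [0, 0, 0.003], "rotation": [0, 0, 0]}
    - {"gripper": 0, "offset": [0, 0, 0], "rotation": [0, 0, 0]}

```text
clock: 30.8
position: [0.4712, -0.3077, 0.2302]
ee_rot: [0.707, 0.707, 0.0, 0.0]
ft_force: [-0.8, 0.5, -0.9]
grip_width: 0.26
grasp_force: 29.6
```

jog_arm:
  deltas:
    - {"gripper": 0, "offset": [0, 0, 0.002], "rotation": [0, 0, 0]}
    - {"gripper": 0, "offset": [0, 0, 0.002], "rotation": [0, 0, 0]}
    - {"gripper": 0, "offset": [0, 0, 0.002], "rotation": [0, 0, 0]}
    - {"gripper": 0, "offset": [0, 0, 0], "rotation": [0, 0, 0]}

```text
clock: 31.2
position: [0.4709, -0.3076, 0.2236]
ee_rot: [0.707, 0.707, -0.0, -0.0]
ft_force: [0.6, -0.2, -0.6]
grip_width: 0.266
grasp_force: 29.6
```

No contact force, so the plug is in the neck. Going down the last few mm.

jog_arm:
  deltas:
    - {"gripper": 0, "offset": [0, 0, 0.002], "rotation": [0, 0, 0]}
    - {"gripper": 0, "offset": [0, 0, 0.002], "rotation": [0, 0, 0]}
    - {"gripper": 0, "offset": [0, 0, 0.001], "rotation": [0, 0, 0]}
    - {"gripper": 0, "offset": [0, 0, 0], "rotation": [0, 0, 0]}
    - {"gripper": 0, "offset": [0, 0, 0], "rotation": [0, 0, 0]}

```text
clock: 31.7
position: [0.471, -0.3076, 0.2189]
ee_rot: [0.707, 0.707, 0.0, -0.0]
ft_force: [0.3, 0.6, -0.5]
grip_width: 0.268
grasp_force: 29.6
```

jog_arm:
  deltas:
    - {"gripper": 0, "offset": [0, 0, 0.001], "rotation": [0, 0, 0]}
    - {"gripper": 0, "offset": [0, 0, 0], "rotation": [0, 0, 0]}
    - {"gripper": 0.5, "offset": [0, 0, 0], "rotation": [0, 0, 0]}
    - {"gripper": 0.5, "offset": [0, 0, 0], "rotation": [0, 0, 0]}
    - {"gripper": 0.5, "offset": [0, 0, 0], "rotation": [0, 0, 0]}
    - {"gripper": 0.5, "offset": [0, 0, 0], "rotation": [0, 0, 0]}
    - {"gripper": 0.5, "offset": [0, 0, -0.01], "rotation": [0, 0, 0]}
    - {"gripper": 0.5, "offset": [0, 0, -0.02], "rotation": [0, 0, 0]}
    - {"gripper": 0.5, "offset": [0, 0, -0.03], "rotation": [0, 0, 0]}
    - {"gripper": 0.5, "offset": [0, 0, -0.04], "rotation": [0, 0, 0]}
    - {"gripper": 0.5, "offset": [-0.03, 0, -0.02], "rotation": [0, 0, 0]}
    - {"gripper": 0.5, "offset": [-0.03, 0, 0], "rotation": [0, 0, 0]}
    - {"gripper": 0.5, "offset": [0, 0, 0], "rotation": [0, 0, 0]}
    - {"gripper": 0.5, "offset": [0, 0, 0], "rotation": [0, 0, 0]}

```text
clock: 33.1
position: [0.4707, -0.3681, 0.3382]
ee_rot: [0.708, 0.707, -0.0, -0.0]
ft_force: [-0.4, 0.3, 0.2]
grip_width: 0.498
grasp_force: 0.0
```

```bash
python3 - <<'E'
from h import *
im,m,o=cam('wrist');cv2.imwrite('pics/w16.png',im);print(o['position'],o['ft_force'],o['clock'])
h=cv2.cvtColor(im,cv2.COLOR_BGR2HSV);k=((h[...,1]>90)&(h[...,0]<20)).astype(np.uint8);k[:,:200]=0;k[:,360:]=0;k[220:]=0
k=cv2.morphologyEx(k,cv2.MORPH_OPEN,np.ones((5,5)))
n,l,st,c=cv2.connectedComponentsWithStats(k);i=1+st[1:,4].argmax()
e=cv2.fitEllipse(max(cv2.findContours((l==i).astype(np.uint8),0,1)[0],key=len));print(st[i],e,'flange centre',onz(m,o,e[0],.219).round(4))
b=(cv2.cvtColor(im,6));s,ms,_=cam('side')
hs=cv2.cvtColor(s,cv2.COLOR_BGR2HSV)
print('side pred knobtop, flange top, rim',proj(ms,None,[[.4707,-.3075,.246],[.4707,-.3075,.221],[.4707,-.3075,.212]]).round(1).tolist())
for v in range(146,176): print(v,''.join(('0123456789'[hs[v,u,2]//26] if hs[v,u,1]>80 else 'abcdefghij'[hs[v,u,2]//26]) for u in range(280,316)))
E
```

```text
[ 0.47069407 -0.36812477  0.33819135] [-0.35213487  0.25691604  0.18594024] 33.1
[ 241   78   80   82 5193] ((280.31182861328125, 118.25373077392578), (79.09005737304688, 81.74616241455078), 0.0964883416891098) flange centre [ 0.471  -0.3089  0.219 ]
side pred knobtop, flange top, rim [[297.0, 150.0], [297.0, 156.0], [297.0, 158.2]]
146 deeeeeeeeeeeeeeeeeeeeeeeeeeeeeeeeeee
147 ceeeeeeeeeeeeeeeeeeeeeeeeeeeeeeeeeee
148 cdeeeeeeeeeeeeeeeeeeeeeeeeeeeeeeeeee
149 cdeeeeeeeeeeeeeeeeeeeeeeeeeeeeeeeeee
150 cceeeeeeeeeeeee55555eeeeeeeeeeeeeeee
151 cceeeeeeeeeeeee44443ceeeeeeeeeeeeeee
152 ccdeeeeeeeeeeeed3333ceeeeeeeeeeeeeee
153 ccdeeeeeeeeeeeed3333ceeeeeeeeeeeeeee
154 eeeeeeeeeeeeeee33333deeeeeeedddddddd
155 ffffffffffff554333333455ffffffffffff
156 fffffffffff5554333334555ffffffffffff
157 ffffffffffe3555433334553efffffffffff
158 ffffffffffe3444443444433dfffffffffff
159 fffffffffffe33333333333defffffffffff
160 ffffffffffffeddddddddddeffffffffffff
161 ffffffffffffeefeeeeeeeeeffffffffffff
162 ffffffffffffeffffeeeeeeeffffffffffff
163 ffffffffffffffffffeeeeeeffffffffffff
164 ffffffffffffffffffeeeeeeffffffffffff
165 fffffffffgghffffffeeeeefhggfffeeffff
166 fffffffghiiigfffffeeeeefhiihgfefffff
167 ffffffgiiiihfffffffeeeefhiiiigffffff
168 ffffffiiiihgffffffffffffghiiihffffff
169 fffffgiiiigfffffffffffffhiiiihfffeef
170 fffffghiiigfffffffffffffhiihhgffffee
171 ffffgggghihffffffffffffffhhgffffffff
172 feefgggggggfffffffffffffffffffffffff
173 eeefgggggfffffffffffffffffffffffffff
174 eddfggggfffffffffffffffffffffffeffff
175 eddeffgfffffffffffffffffffffffeeffff
```

The flange is flat on the rim: it is level in the side view with its knob top at row 150, as predicted, and its centre is within about 1 mm of the mouth. The gripper is clear.

```bash
python3 -c "
from workcell import workorder
print(workorder.hand_in())"
```

```text
the job is handed in; nothing more can be done
None
```

I handed in the job after about 33 s of the 72 s: both long sticks lie inside the upright jar and the wooden lid sits flat on its rim, about 1 mm off the mouth's centre. The short stick was left in the stand, I saw no contact with anything else, and no verdict came back.

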